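# Lock the slicer's service cover with its blade key

### The job

Take the green-handled key out of its white stand, put its blade in the brass slotted lock on the slicer's grey service cover and turn it clockwise until the slot is in line with the two green marks and the lock comes up against its stop; snug it there for a moment to about 0.2 N m, without forcing it or leaning on it. Touch the machine with nothing but the key, then put the key back in its stand, fully down as it was, and leave the other things where they stand.

Things in the scene. Friction and masses are not known exactly. Their poses are not given: they have to be found in the camera images.
- machine: Fixed aluminium slicer base, 300 (x) by 240 (y), deck at 88; origin under its centre on the table, x axis away from its black control panel. Grey cover on the deck: top at 92, 170 by 110, centred at x -50, y 0; the lock is in its middle, inside a fixed dark ring (radii 17 to 23, top at 100). Green marks beside the lock lie along x. Drive hub at x +92, radius 42, spindle up to 138. In mm.
- lock_head (a point): Centre of the top of the brass lock head (radius 16 mm); moves with it. z up, x along the slot. The slot crosses the whole head through its centre: 4.5 mm wide, 6 mm deep, flat floor, lips bevelled about 1 mm. The head draws down as it turns, 2.5 mm per rad: top 104 mm above the table at joint value 0, 100 mm (flush with the dark ring) when home.
- lock (a joint): Turn of the lock head, rad, growing clockwise seen from above: 0 = slot across the green marks (open), 1.57 = in line with them, at a hard stop (home). Starts a little on from 0. Stiff, about 0.08 N m of friction, and the torque rises sharply at the stop; snug is about 0.2 N m there. Stays where left, no spring. The blade has about 0.17 rad of free play in the slot, flank to flank.
- key: Upright blade key, 84 mm tall, 90 to 140 g: flat steel blade 22 mm wide (its x), 2.5 thick (its y), 24 long, under a green block handle 34 (x) by 18 (y) by 60 mm tall. Origin at the middle of the blade's lower end, z up; handle from 24 to 84 mm. Same after a half turn about z. It must not bear on machine or lock with over 40 N, all contacts added: 0.1 N m of twist makes about 10 N.
- stand: White block fixed on the table, 80 (x) by 64 (y) by 40 mm tall, origin at the centre of its underside. Slot in the middle of its top: 26 (x) by 6 mm (y), 30 mm deep, bevelled edges. The key stands in it blade down, handle on the block's top, tip 16 mm above the table.
- bowl: Loose white ceramic bowl, radius 50 mm, 45 mm tall, origin at the centre of its underside; to be left alone.
- cup: Loose small steel cup, radius 28 mm, 32 mm tall, standing on the machine's deck beside the cover; origin at the centre of its underside; to be left alone.
- mill: Loose green pepper mill, radius 28 mm, 155 mm tall, origin at the centre of its underside; to be left alone.
- grater: Loose steel box grater, 80 by 100 mm, 231 mm tall with its black handle, origin at the centre of its underside; to be left alone.
- bottle: Loose clear bottle, radius 32 mm, 190 mm tall, origin at the centre of its underside; to be left alone.
Not all that is in view belongs to the job. Leave any brown or purple look-alike of the key alone. What is shaped like the stand but turquoise is not meant.

How it is judged:
By the outcome, as a careful person would: the job done as asked, in the order asked, and still so for the second after the job is handed in, with the robot touching nothing.
It also fails if it takes over 72 s, if anything falls off the work surface, if the arm or the gripper's body presses on something with over 40 N, if the wrist force passes 120 N, or if a joint passes its speed limit or range.

### The arm

A 6-joint arm with a two-finger parallel gripper is mounted at the origin on the work surface. World frame = base frame: x ahead of the robot, y to its left, z up, the work surface at z = 0. Lengths are in m, angles in rad, forces in N, time in s.
With the tool pointing down it reaches from about 0.35 to 0.975 m from the base axis. Payload 4.9 kg.
Tool frame: the origin (TCP) lies at the very end of the fingers, on their centre line; the grasp point (between the pads) lies behind it (manip.grip_depth is the z of the grasp point in the tool frame, in m); z points along the fingers, y is the direction in which the jaws open and shut (so a half turn about z gives the same grasp; the last joint's range is limited). The gripper opens to 85 mm and grips with 20 to 120 N. Pads are 22 mm wide; open, the fingers measure 114 mm over their backs; the gripper's body (76 mm by 85 mm) begins 54 mm behind the grasp point. The pads swing forward as they close: fully open they stand 13 mm farther back than shut.
Start: joints at [1.183, 0.053, 1.613, -0, 1.476, -0.119], TCP at [0.166, 0.603, 0.191] pointing down, gripper open.
Joint ranges: [-3.01, 3.01], [-1.01, 2.22], [0.06, 2.58], [-1.02, 4.17], [0.09, 2.62], [-3.14, 3.14]. Speed limits (rad/s): [2.57, 2.57, 3.14, 3.14, 3.14, 3.14].

### API

Orientations are given as a unit quaternion [w, x, y, z].
In Python, from plant import state, optics, manip, silhouettes, place_of gives the robot as it stands. The module is installed in compiled form; this text tells all that it offers.
- The arm moves only by the tool jog_arm, never from a script. Its argument "increments" is a list of rows, each an object with "slide": the shift along the tool's x, y, z in mm, a list of three; "rotation": the turn, a rotation vector about the tool's x, y, z in degrees, a list of three. A call has 1 to 20 rows; each row shifts and turns the commanded pose from where the row before left it, along the tool's axes as they then stand; what a row does not reach is not made up. A row lasts 1/12 s, in which the tool goes at most 41.7 mm and 7.16 degrees, less where a joint would pass 70% of its speed; a pose out of reach is approached as far as the arm can. A call with a gripper value outside its range is refused whole. "fingers" is the opening, from 0 (shut) to 1 (fully open), set as the call begins (left out, the last holds). The fingers move at their own pace and stop on an object; the grip force is fixed at half the most. Time passes only in rows, so rows that do not move let the fingers close. It gives the time, the measured TCP pose, the force and the opening at its end, in the units of the state.
- state(): the state, without advancing time (a new reading comes with each control period).
- optics.grab_frame(name): name is "scene" or "top" or "wrist"; returns a dict with "frame" (420x560x3 uint8, blue, green, red), "camera_matrix" (3x3 intrinsics, pixels), "R" (3x3) and "t" (3): a world point X has camera coordinates R X + t. Camera axes: x right, y down, z forward; pixel columns grow to the right and rows downward; lengths in m; the calibration is good to about 2 mm. A picture is of the moment at which its call begins. There is no depth.
- manip.job_done(): hands the job in, once; it reports no verdict.
Trained networks look in the newest picture that a camera, given by its name, has taken for a name from the list of things; names that differ only in an ending like _2 or _b are one class to them, and where a whole thing is asked for, a point or a joint stands for the part that bears it (a point fixed in the world has none). Each returns a list of dicts, best first, with "score" (0 to 1); they miss things now and then, are a little off and sometimes report something else, mostly with a low value. They report only what shows in the picture. A call takes as long as a camera call. They do not tell look-alikes from the thing itself.
- silhouettes(thing, camera): "mask" (420x560 bool, what is visible of it) and "bbox" ([left, top, right, bottom] in pixels, round what is visible of it).
- place_of(thing, camera): "uv" ([column, row] in pixels: a listed point, or the origin of a listed thing).
The state is a dict: "time": time; "joint_pos": joint angles; "joint_vel": joint speeds; "joint_efforts": joint torques, N m; "tool_pos": TCP position; "tool_rot": TCP orientation; "contact_force": force on the tool from outside, world axes, zero at the start; "ft_torque": the same for the moment, N m; "gripper_width": opening from 0.0 (shut) to 1.0 (fully open).
Only numpy, scipy, OpenCV 4.12 (cv2) and the standard library are available. Lean on these libraries where they do the work, as an engineer would, in place of code of your own. Each camera call takes 0.05 s, during which the arm holds its last target.

## Working session

There is one attempt and no reset: what is moved stays moved. The work goes in short steps, Python scripts to look and compute and a tool call to move; the robot and the scene stay as the last step left them, time stands still between calls to the robot, and variables do not carry over. Pictures are saved under pics/ and viewed, and the job is handed in when it is done.

Besides the shell and the picture viewer there is one more tool, called after "Call:" as a command line: name --argument value ..., lists and objects as JSON in quotes. jog_arm: Moves the arm, as the interface text tells. Its arguments: {"type":"object","properties":{"increments":{"type":"array","items":{"type":"object","properties":{"slide":{"type":"array","items":{"type":"number"}},"rotation":{"type":"array","items":{"type":"number"}}}}},"fingers":{"type":"number"}},"required":["increments"]}

```bash
mkdir -p pics; python3 - <<'E'
from plant import state, optics, manip, silhouettes, place_of
import cv2
print(state()); print(manip.grip_depth)
for n in ("scene","top","wrist"):
    f=optics.grab_frame(n); cv2.imwrite(f"pics/{n}0.png",f["frame"]); print(n,f["camera_matrix"].tolist(),f["R"].tolist(),f["t"].tolist())
    for th in ("key","stand","lock_head","machine","cup","bowl","mill","grater","bottle"):
        print(th,[(round(d["score"],2),[round(float(x),1) for x in d["uv"]]) for d in place_of(th,n)])
E
```

```text
{'time': 0.0, 'joint_pos': array([ 1.18301787e+00,  5.33429343e-02,  1.61429919e+00, -2.59455687e-05,
        1.47597344e+00, -1.18976569e-01]), 'joint_vel': array([ 0.00089362, -0.00172153,  0.00072536, -0.0012241 ,  0.00034323,
       -0.00048859]), 'joint_efforts': array([-6.26243855e-04, -3.93680012e+01, -3.70179248e+01, -1.15987314e-04,
        7.08090258e-03,  2.49888609e-05]), 'tool_pos': array([0.16571266, 0.60190626, 0.19016862]), 'tool_rot': array([-2.41045316e-04,  1.33995383e-01,  9.90981440e-01, -9.82396534e-04]), 'contact_force': array([-0.30327688, -1.43903427, -0.19846667]), 'ft_torque': array([ 0.013881  , -0.03093404, -0.01623023]), 'gripper_width': 1.0029793453635563}
-0.0187
scene [[419.97771099961153, 0.0, 284.22591765517745], [0.0, 419.97771099961153, 204.38782328021998], [0.0, 0.0, 1.0]] [[-0.71906909273813, 0.6947650886890092, -0.015527762482583791], [0.3994756818479985, 0.3949601079608914, -0.827300243401147], [-0.5686464802325244, -0.601088998949801, -0.5615453640274194]] [0.4418234169186828, -0.09654040892743283, 1.4978872211152507]
key [(0.77, [415.8, 314.
[... 887 characters left out ...]

lock_head [(0.5, [307.8, 219.0])]
machine [(0.56, [305.3, 204.9])]
cup [(0.74, [276.5, 200.2])]
bowl [(0.78, [188.7, 225.6])]
mill [(0.8, [122.8, 186.5])]
grater [(0.96, [423.8, 257.8]), (0.65, [145.4, 216.2])]
bottle [(0.93, [410.3, 206.9])]
wrist [[375.1743673367027, 0.0, 280.2947836332856], [0.0, 375.1743673367027, 211.8428912026893], [0.0, 0.0, 1.0]] [[0.2669139569077952, 0.9637200532146109, -0.0007737181994015404], [0.9240955418835382, -0.2557114554766158, 0.2840054242598237], [0.27350387397401776, -0.07652000111120773, -0.9588223612073022]] [-0.6240602337069273, -0.03610147704179287, 0.3800526412466438]
key []
stand []
lock_head []
machine []
cup []
bowl []
mill []
grater []
bottle []
```

View pics/scene0.png

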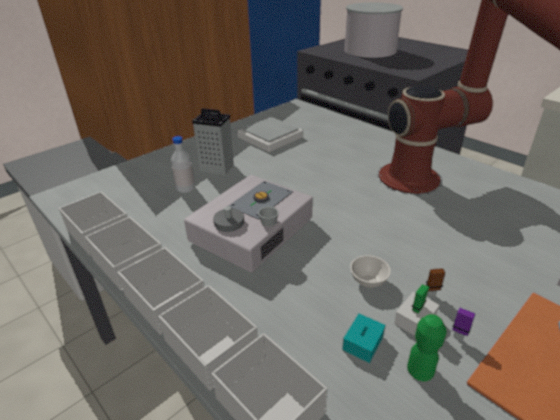

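View pics/top0.png

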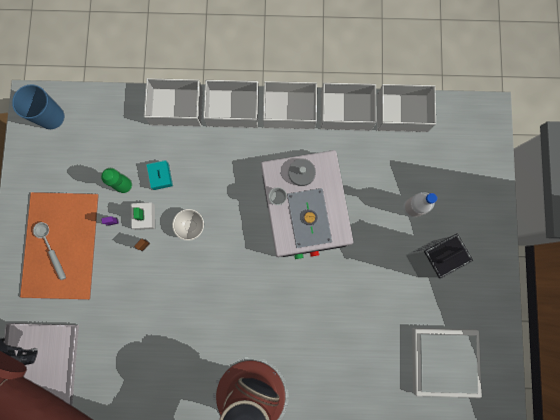

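View pics/wrist0.png

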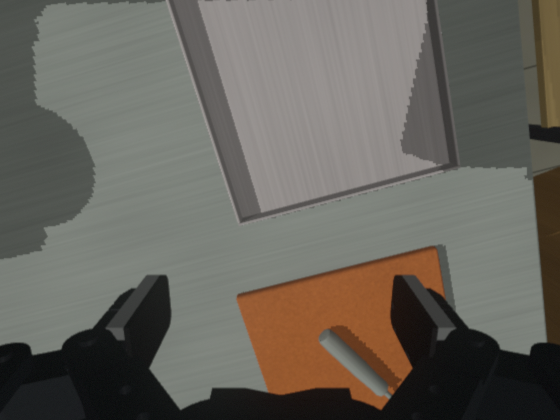

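```bash
cat > h.py <<'E'
import numpy as np, cv2
from plant import state, optics, manip, silhouettes, place_of
from scipy.spatial.transform import Rotation as Ro
def unproj(f,uv,z):
    K,R,t=[np.array(f[k]) for k in("camera_matrix","R","t")]
    d=R.T@np.linalg.inv(K)@np.array([uv[0],uv[1],1.]); c=-R.T@t
    return c+d*(z-c[2])/d[2]
def proj(f,X):
    K,R,t=[np.array(f[k]) for k in("camera_matrix","R","t")]
    p=K@(R@np.asarray(X,float)+t); return p[:2]/p[2]
def crop(f,x0,y0,x1,y1,s,name):
    im=cv2.resize(f["frame"][y0:y1,x0:x1],None,fx=s,fy=s,interpolation=cv2.INTER_CUBIC); cv2.imwrite("pics/"+name,im)
def tool(s=None):
    s=s or state(); w,x,y,z=s["tool_rot"]; return np.array(s["tool_pos"]),Ro.from_quat([x,y,z,w])
E
python3 - <<'E'
from h import *
f=optics.grab_frame("top"); g=optics.grab_frame("scene")
crop(f,90,150,220,260,6,"topcrop.png"); crop(f,250,140,365,265,5,"topmach.png"); crop(g,340,250,490,390,5,"scenecrop.png")
for uv,z,n in [((143.8,217),.0,'stand'),((139,214),.1,'keytop'),((307.8,219),.104,'lock')]: print(n,unproj(f,uv,z))
for uv,z,n in [((416.4,322),.0,'stand'),((262.9,193.5),.104,'lock')]: print(n,unproj(g,uv,z))
E
```

```text
stand [0.54645793 0.3677037  0.        ]
keytop [0.54276995 0.35428375 0.1       ]
lock [ 0.54021006 -0.16006201  0.104     ]
stand [0.55062248 0.36991482 0.        ]
lock [ 0.53999509 -0.16472531  0.104     ]
```

View pics/topcrop.png

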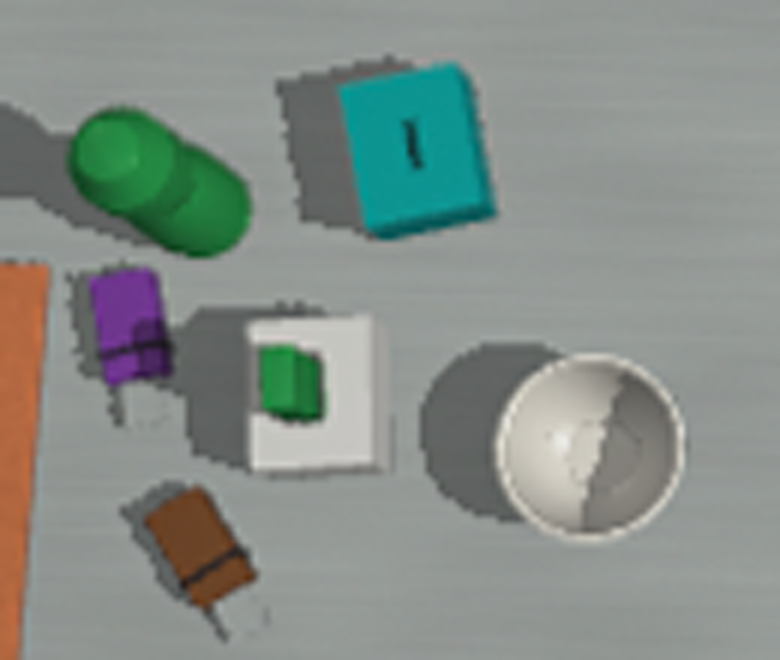

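View pics/topmach.png

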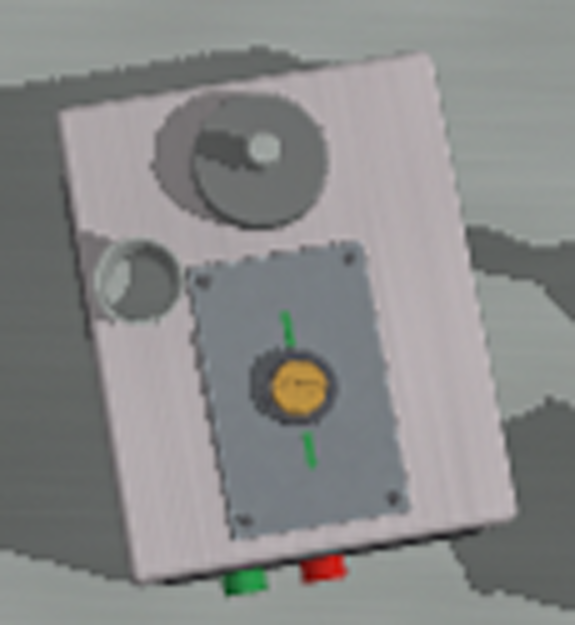

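View pics/scenecrop.png

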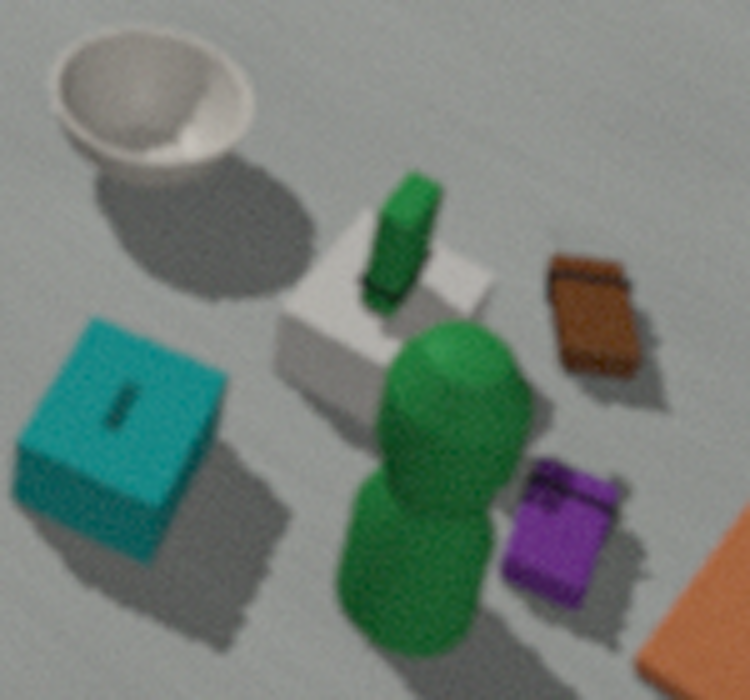

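```bash
cat >> h.py <<'E'
def to_tool(target, dyaw_deg=0):
    p,r=tool(); d=r.inv().apply(np.array(target)-p)*1000; return d
def yaw_y(r=None):
    r=r or tool()[1]; v=r.apply([0,1,0]); return np.degrees(np.arctan2(v[1],v[0]))
E
python3 - <<'E'
from h import *
f=optics.grab_frame("wrist"); p,r=tool()
c=-f["R"].T@f["t"]; print("cam in tool",r.inv().apply(c-p), "cam axes in tool\n", np.round((f["R"]@r.as_matrix()).T,3))
print(yaw_y(), r.as_matrix().round(3))
f=optics.grab_frame("top")
for uv,z,n in [((131,201-1),.0,'millbase?'),((122.8,186.5),0,'mill'),((107,176),.155,'milltop'),((188.7,225.6),0,'bowl')]: print(n,unproj(f,uv,z))
# stand corners, z=.04
for uv in [(247,322),(372,315),(375,465),(250,470)]:
    print('standc',unproj(f,(90+(uv[0]+.5)/6-.5,150+(uv[1]+.5)/6-.5),.04))
# key top corners z=.1
for uv in [(262,347),(292,347),(297,415),(265,405)]:
    print('keyc',unproj(f,(90+(uv[0]+.5)/6-.5,150+(uv[1]+.5)/6-.5),.1))
# machine: marks at z .092
a=unproj(f,(250+288/5,140+315/5),.092);b=unproj(f,(250+313/5,140+465/5),.092);print('marks',a,b,(a+b)/2,np.degrees(np.arctan2(*(a-b)[1::-1])))
for uv in [(62,112),(430,55),(515,515),(137,580)]:
    print('mc',unproj(f,(250+uv[0]/5,140+uv[1]/5),.088))
E
```

```text
cam in tool [ 0.07245341 -0.00053098 -0.18276494] cam axes in tool
 [[-0.001 -0.959 -0.284]
 [ 1.    -0.001 -0.001]
 [ 0.001 -0.284  0.959]]
74.59835773877646 [[-0.964  0.266 -0.   ]
 [ 0.266  0.964 -0.   ]
 [ 0.    -0.    -1.   ]]
millbase? [0.60156648 0.41336716 0.        ]
mill [0.6459087  0.44349353 0.        ]
milltop [0.64662079 0.44031954 0.155     ]
bowl [0.52204497 0.21965802 0.        ]
standc [0.58456417 0.40076003 0.04      ]
standc [0.59004719 0.33449649 0.04      ]
standc [0.50995589 0.32790777 0.04      ]
standc [0.50559169 0.39374677 0.04      ]
keyc [0.5625945  0.37320296 0.1       ]
keyc [0.5629894 0.3579193 0.1      ]
keyc [0.52819511 0.35306417 0.1       ]
keyc [0.53288565 0.36965738 0.1       ]
marks [ 0.5913272  -0.15952591  0.092     ] [ 0.49916638 -0.17620015  0.092     ] [ 0.54524679 -0.16786303  0.092     ] 10.255327592096387
mc [ 0.71672166 -0.01677509  0.088     ]
mc [ 0.75920103 -0.24608777  0.088     ]
mc [ 0.47219881 -0.29988948  0.088     ]
mc [ 0.42673682 -0.07078537  0.088     ]
```

Call:
jog_arm --increments '[{"slide": [-36,-10.7,-1]},{"slide": [-36,-10.7,-1]},{"slide": [-36,-10.7,-1]},{"slide": [-36,-10.7,-1]},{"slide": [-36,-10.7,-1]},{"slide": [-36,-10.7,-1]},{"slide": [-36,-10.7,-1]},{"slide": [-36,-10.7,-1]},{"slide": [-36,-10.7,-1]},{"slide": [-36,-10.7,-1]},{"slide": [-36,-10.7,-1]},{"slide": [-36,-10.7,-1]},{"rotation": [0,0,-6.8]},{"rotation": [0,0,-6.8]},{"rotation": [0,0,-6.8]},{},{}]'

```text
invalid input
```

```bash
python3 - <<'E'
from h import *
f=optics.grab_frame("wrist"); cv2.imwrite("pics/w1.png",f["frame"])
p,r=tool(); print(p,yaw_y(),state()["contact_force"],state()["joint_pos"].round(2))
for th in ("key","stand"): 
    for d in silhouettes(th,"wrist"): print(th,d["score"],d["bbox"],d["mask"].sum())
    print([(d["score"],d["uv"]) for d in place_of(th,"wrist")])
print('pred keytop',proj(f,[.5475,.3642,.1]))
E
```

```text
[0.16595437 0.60254316 0.19140314] 74.5977467889921 [-0.09524708  0.34564922 -0.79279188] [ 1.18  0.05  1.61  0.    1.48 -0.12]
[]
[]
pred keytop [162.93807889 586.16441768]
```

View pics/w1.png

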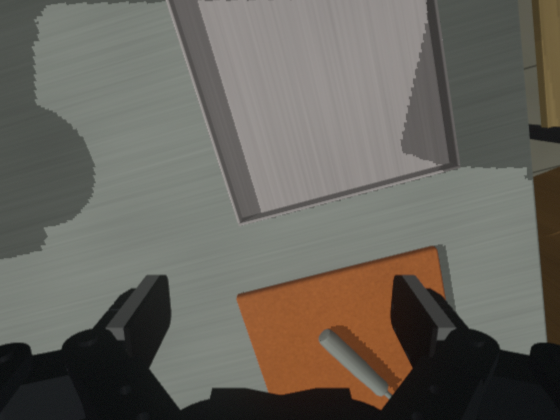

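Call:
jog_arm --increments '[{"slide": [-36,-10.7,-1],"rotation": [0,0,0]},{"slide": [-36,-10.7,-1],"rotation": [0,0,0]},{"slide": [-36,-10.7,-1],"rotation": [0,0,0]},{"slide": [-36,-10.7,-1],"rotation": [0,0,0]},{"slide": [-36,-10.7,-1],"rotation": [0,0,0]},{"slide": [-36,-10.7,-1],"rotation": [0,0,0]},{"slide": [-36,-10.7,-1],"rotation": [0,0,0]},{"slide": [-36,-10.7,-1],"rotation": [0,0,0]},{"slide": [-36,-10.7,-1],"rotation": [0,0,0]},{"slide": [-36,-10.7,-1],"rotation": [0,0,0]},{"slide": [-36,-10.7,-1],"rotation": [0,0,0]},{"slide": [-36,-10.7,-1],"rotation": [0,0,0]},{"slide": [0,0,0],"rotation": [0,0,-6.8]},{"slide": [0,0,0],"rotation": [0,0,-6.8]},{"slide": [0,0,0],"rotation": [0,0,-6.8]},{"slide": [0,0,0],"rotation": [0,0,0]},{"slide": [0,0,0],"rotation": [0,0,0]}]'

```text
time: 3.37
tool_pos: [0.5484, 0.364, 0.2033]
tool_rot: [-0.0, -0.042, 0.999, -0.0]
contact_force: [0.3, -0.3, -0.6]
gripper_width: 1.0
```

```bash
python3 - <<'E'
from h import *
f=optics.grab_frame("wrist"); cv2.imwrite("pics/w2.png",f["frame"])
p,r=tool(); print(p,yaw_y(),state()["contact_force"],state()["joint_pos"].round(2))
for th in ("key","stand"): 
    for d in silhouettes(th,"wrist"): print(th,d["score"],d["bbox"],d["mask"].sum())
    print([(d["score"],d["uv"]) for d in place_of(th,"wrist")])
print('pred keytop',proj(f,[.5475,.3642,.1]))
E
```

```text
[0.54827889 0.36409241 0.20340019] 94.84787543203538 [0.18952771 0.64948708 0.1549593 ] [ 0.47  0.12  1.52 -0.    1.5  -1.18]
key 0.74 [267.6, 162.5, 290.8, 219.5] 1117
key 0.68 [357.1, 167.0, 397.4, 247.7] 2556
key 0.56 [318.6, 37.2, 380.3, 131.3] 3227
[(0.9, [279.0, 175.8]), (0.65, [375.4, 170.2]), (0.58, [324.8, 44.1])]
stand 0.86 [189.2, 250.1, 264.0, 342.0] 5371
stand 0.6 [244.4, 134.5, 315.2, 223.5] 4713
[(0.78, [229.8, 287.6]), (0.74, [277.2, 172.4])]
pred keytop [281.62499483 196.10671976]
```

View pics/w2.png

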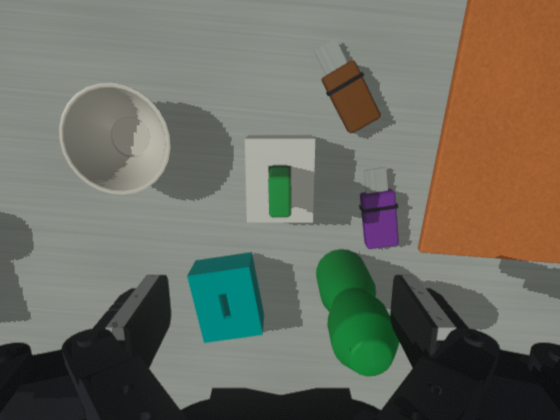

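```bash
cat >> h.py <<'E'
def box(cx,cy,yaw,sx,sy,z):
    c,s=np.cos(np.radians(yaw)),np.sin(np.radians(yaw))
    return [np.array([cx+c*a-s*b,cy+s*a+c*b,z]) for a,b in [(sx,sy),(-sx,sy),(-sx,-sy),(sx,-sy)]]
def draw(im,f,pts,col,x0,y0,s):
    q=np.array([[((u+.5-x0)*s),((v+.5-y0)*s)] for u,v in [proj(f,p) for p in pts]])
    cv2.polylines(im,[np.round(q).astype(int)],True,col,1)
E
python3 - <<'E'
from h import *
f=dict(optics.grab_frame("wrist"))
import pickle; pickle.dump(f,open("w2.pkl","wb"))
im=f["frame"]
x0,y0,s=235,120,7
big=cv2.resize(im[y0:y0+110-5,x0:x0+95],None,fx=s,fy=s,interpolation=cv2.INTER_CUBIC)
cx,cy,yw=.5482,.3645,5.0
draw(big,f,box(cx,cy,yw,.04,.032,.04),(0,0,255),x0,y0,s)
draw(big,f,box(cx,cy,yw,.017,.009,.1),(255,0,0),x0,y0,s)
draw(big,f,box(cx,cy,yw,.017,.009,.04),(255,0,255),x0,y0,s)
cv2.imwrite("pics/w2c.png",big)
# green mask top fit
hsv=cv2.cvtColor(im,cv2.COLOR_BGR2HSV)
m=((hsv[...,0]>50)&(hsv[...,0]<75)&(hsv[...,1]>120)).astype(np.uint8); m[:,:255]=0;m[:,300:]=0;m[225:]=0
c=max(cv2.findContours(m,0,1)[0],key=cv2.contourArea); print(cv2.minAreaRect(c),cv2.boundingRect(c))
E
```

```text
((278.9999694824219, 191.99998474121094), (19.999996185302734, 47.99999237060547), 0.0) (269, 168, 21, 49)
```

View pics/w2c.png

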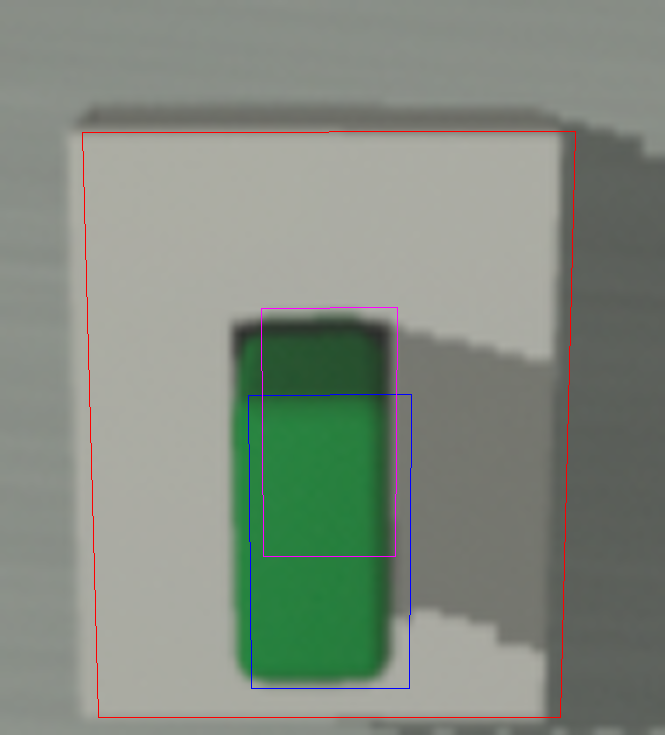

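Call:
jog_arm --increments '[{"slide": [0,0,24],"rotation": [0,0,0]},{"slide": [0,0,24],"rotation": [0,0,0]},{"slide": [0,0,24],"rotation": [0,0,0]},{"slide": [0,0,24],"rotation": [0,0,0]},{"slide": [0,0,24],"rotation": [0,0,0]},{"slide": [0,0,0],"rotation": [0,0,0]},{"slide": [0,0,0],"rotation": [0,0,0]}]' --fingers 0.6

```text
time: 4.25
tool_pos: [0.5471, 0.3635, 0.0818]
tool_rot: [-0.002, -0.044, 0.999, -0.001]
contact_force: [-0.6, -0.3, 0.6]
gripper_width: 0.603
```

```bash
python3 - <<'E'
from h import *
f=optics.grab_frame("wrist"); cv2.imwrite("pics/w3.png",f["frame"])
p,r=tool(); print(p,yaw_y(),state()["contact_force"],state()["time"])
E
```

```text
[0.54852205 0.36419915 0.08401605] 94.99052849548688 [ 0.55084847 -0.41761361  1.69113426] 4.3
```

View pics/w3.png

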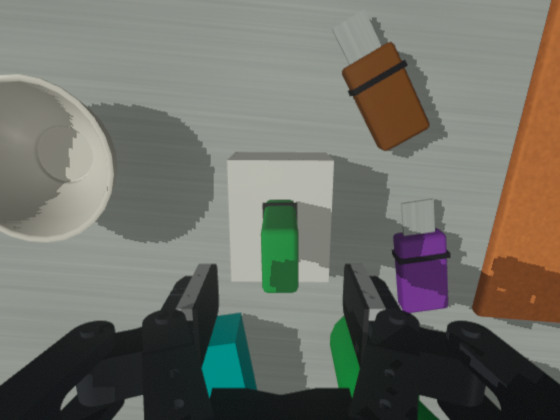

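Call:
jog_arm --increments '[{"slide": [0,0,15],"rotation": [0,0,0]},{"slide": [0,0,15],"rotation": [0,0,0]},{"slide": [0,0,0],"rotation": [0,0,0]},{"slide": [0,0,0],"rotation": [0,0,0]}]'

```text
time: 4.63
tool_pos: [0.5473, 0.3635, 0.0518]
tool_rot: [-0.001, -0.044, 0.999, -0.001]
contact_force: [-0.2, 0.3, 0.2]
gripper_width: 0.599
```

```bash
python3 - <<'E'
from h import *
f=optics.grab_frame("wrist"); cv2.imwrite("pics/w4.png",f["frame"])
p,r=tool(); print(p,yaw_y(),state()["contact_force"],state()["time"])
print(proj(f,p+r.apply([0,0,-.0187])),proj(f,p))
E
```

```text
[0.54796901 0.36383461 0.05278711] 94.99862653760185 [-0.05081216  0.37933077  0.24699131] 4.6833
[282.18871127 262.69089189] [282.07777865 247.86737518]
```

View pics/w4.png

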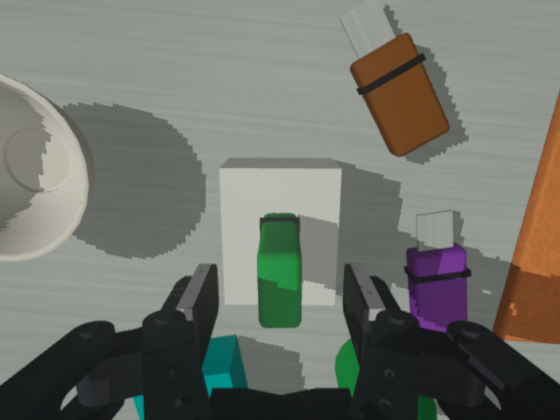

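Call:
jog_arm --increments '[{"slide": [0,0,0],"rotation": [0,0,0]},{"slide": [0,0,0],"rotation": [0,0,0]},{"slide": [0,0,0],"rotation": [0,0,0]},{"slide": [0,0,0],"rotation": [0,0,0]},{"slide": [0,0,0],"rotation": [0,0,0]},{"slide": [0,0,0],"rotation": [0,0,0]},{"slide": [0,0,0],"rotation": [0,0,0]},{"slide": [0,0,0],"rotation": [0,0,0]}]' --fingers 0

```text
time: 5.35
tool_pos: [0.549, 0.3643, 0.0544]
tool_rot: [0.001, -0.044, 0.999, 0.0]
contact_force: [-0.0, -1.4, 5.1]
gripper_width: 0.182
```

```bash
python3 - <<'E'
from h import *
f=optics.grab_frame("wrist"); cv2.imwrite("pics/w5.png",f["frame"])
p,r=tool(); print(p,yaw_y(),state()["contact_force"],state()["ft_torque"],state()["time"],state()["gripper_width"])
E
```

```text
[0.54906189 0.36435098 0.05444936] 95.00156827282257 [0.27565398 0.04613787 4.84888146] [-0.02324812  0.01583426  0.01232933] 5.4 0.18120336206061452
```

View pics/w5.png

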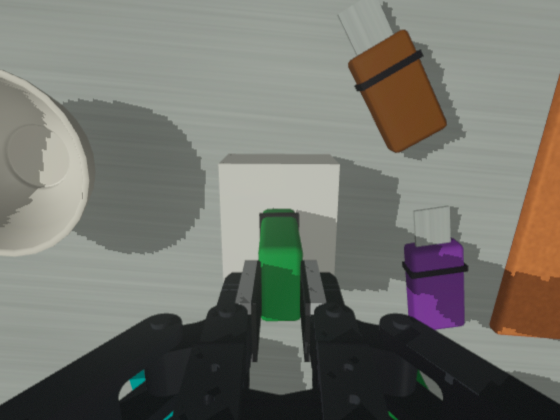

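Call:
jog_arm --increments '[{"slide": [0,0,-10],"rotation": [0,0,0]},{"slide": [0,0,-28],"rotation": [0,0,0]},{"slide": [0,0,-28],"rotation": [0,0,0]},{"slide": [0,0,-28],"rotation": [0,0,0]},{"slide": [0,0,-28],"rotation": [0,0,0]},{"slide": [0,0,-28],"rotation": [0,0,0]},{"slide": [0,0,0],"rotation": [0,0,0]}]'

```text
time: 5.98
tool_pos: [0.5509, 0.3655, 0.2109]
tool_rot: [0.005, -0.044, 0.999, 0.002]
contact_force: [0.8, 0.7, 0.4]
gripper_width: 0.183
```

Call:
jog_arm --increments '[{"slide": [3.6,-37.8,0],"rotation": [0,0,0]},{"slide": [3.6,-37.8,0],"rotation": [0,0,0]},{"slide": [3.6,-37.8,0],"rotation": [0,0,0]},{"slide": [3.6,-37.8,0],"rotation": [0,0,0]},{"slide": [3.6,-37.8,0],"rotation": [0,0,0]},{"slide": [3.6,-37.8,0],"rotation": [0,0,0]},{"slide": [3.6,-37.8,0],"rotation": [0,0,0]},{"slide": [3.6,-37.8,0],"rotation": [0,0,0]},{"slide": [3.6,-37.8,0],"rotation": [0,0,0]},{"slide": [3.6,-37.8,0],"rotation": [0,0,0]},{"slide": [3.6,-37.8,0],"rotation": [0,0,0]},{"slide": [3.6,-37.8,0],"rotation": [0,0,0]},{"slide": [3.6,-37.8,0],"rotation": [0,0,0]},{"slide": [3.6,-37.8,0],"rotation": [0,0,0]}]'

```text
time: 7.15
tool_pos: [0.543, -0.1689, 0.2018]
tool_rot: [-0.001, -0.044, 0.999, 0.001]
contact_force: [0.7, -0.8, -2.4]
gripper_width: 0.185
```

Call:
jog_arm --increments '[{"slide": [0,0,0],"rotation": [0,0,6.7]},{"slide": [0,0,0],"rotation": [0,0,6.7]},{"slide": [0,0,0],"rotation": [0,0,6.7]},{"slide": [0,0,0],"rotation": [0,0,6.7]},{"slide": [0,0,0],"rotation": [0,0,6.7]},{"slide": [0,0,0],"rotation": [0,0,6.7]},{"slide": [0,0,0],"rotation": [0,0,6.7]},{"slide": [0,0,0],"rotation": [0,0,6.7]},{"slide": [0,0,0],"rotation": [0,0,6.7]},{"slide": [0,0,0],"rotation": [0,0,6.7]},{"slide": [0,0,0],"rotation": [0,0,6.7]},{"slide": [0,0,0],"rotation": [0,0,6.7]},{"slide": [0,0,0],"rotation": [0,0,6.7]},{"slide": [0,0,0],"rotation": [0,0,0]},{"slide": [0,0,0],"rotation": [0,0,0]}]'

```text
time: 8.4
tool_pos: [0.5436, -0.1672, 0.2021]
tool_rot: [-0.001, 0.656, 0.755, -0.0]
contact_force: [0.6, -0.2, -1.5]
gripper_width: 0.18
```

```bash
python3 - <<'E'
from h import *
f=optics.grab_frame("wrist"); cv2.imwrite("pics/w6.png",f["frame"])
p,r=tool(); s=state();print(p,yaw_y(),r.as_matrix().round(3)[2],s["contact_force"],s["ft_torque"],s["time"],s["gripper_width"],s["joint_pos"])
for n in("top","scene"):
    g=optics.grab_frame(n); cv2.imwrite(f"pics/{n}6.png",g["frame"])
E
```

```text
[ 0.54371781 -0.1672587   0.2023815 ] 8.059681147023404 [ 0.001 -0.001 -1.   ] [-0.1249169   0.2615063  -0.60559012] [-0.01418195 -0.04370928 -0.01509219] 8.45 0.18601812781834084 [-4.29258185e-01 -8.56312377e-02  1.73130447e+00  2.91487173e-05
  1.49767948e+00 -5.69927598e-01]
```

View pics/w6.png

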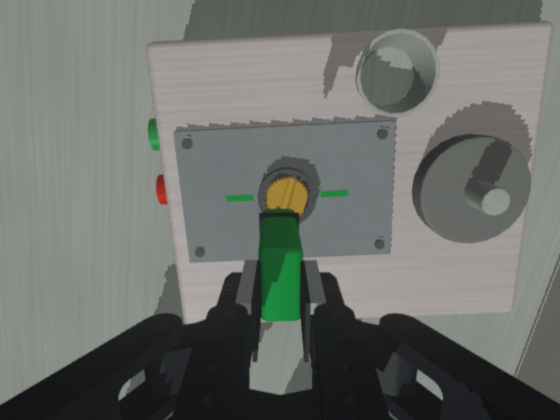

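```bash
python3 - <<'E'
from h import *
im=cv2.imread("pics/w6.png"); cv2.imwrite("pics/w6c.png",cv2.resize(im[150:250,220:350],None,fx=6,fy=6,interpolation=cv2.INTER_CUBIC))
f=optics.grab_frame("wrist")
a=unproj(f,(226.5,198.3),.092);b=unproj(f,(347,193),.092);print(a,b,(a+b)/2,np.degrees(np.arctan2(*(b-a)[1::-1])))
E
```

```text
[ 0.50084284 -0.17731273  0.092     ] [ 0.59640705 -0.15956909  0.092     ] [ 0.54862494 -0.16844091  0.092     ] 10.518468757570554
```

View pics/w6c.png

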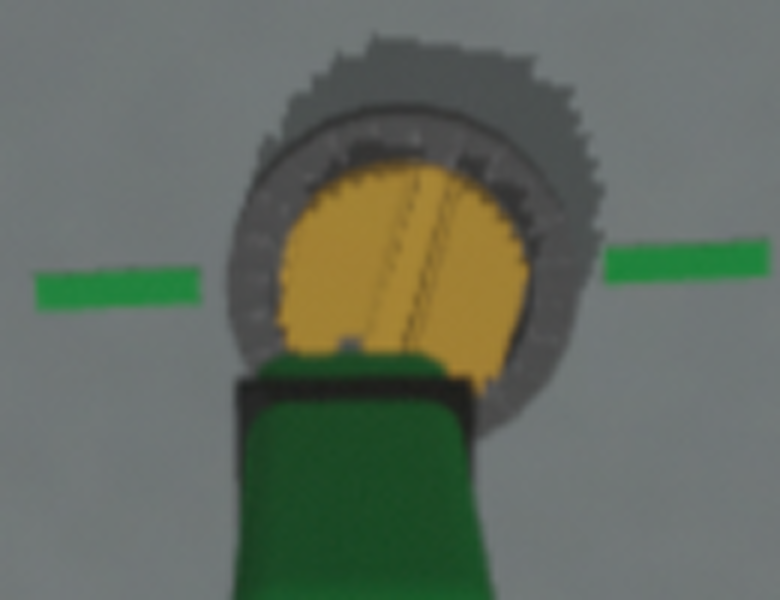

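```bash
python3 - <<'E'
from h import *
f=optics.grab_frame("wrist")
q=lambda u,v:(220+(u+.5)/6-.5,150+(v+.5)/6-.5)
for A,B in [((412,175),(372,335)),((455,180),(408,345))]:
    a=unproj(f,q(*A),.104);b=unproj(f,q(*B),.104);print(a,b,np.degrees(np.arctan2(*(a-b)[1::-1])))
print(unproj(f,q(404,284),.104))
p,r=tool();print(p,yaw_y(), 'tip', q(355,355), proj(f,p+r.apply([0,0,.0384])), proj(f,p+r.apply([-.017,0,.0144])),proj(f,p+r.apply([.017,0,.0144])))
g=optics.grab_frame("top");crop(g,250,140,365,265,5,"topmach2.png")
g=optics.grab_frame("scene");crop(g,210,150,330,250,6,"scmach2.png")
E
```

```text
[ 0.54748486 -0.15229081  0.104     ] [ 0.54536705 -0.17391275  0.104     ] 84.40587977121221
[ 0.55300099 -0.15217882  0.104     ] [ 0.55019245 -0.17460606  0.104     ] 82.86206938334978
[ 0.54851236 -0.16658179  0.104     ]
[ 0.54417455 -0.16749614  0.20321834] 7.962459220784512 tip (278.75, 208.75) [281.4312533  221.52433991] [281.57499474 262.85406697] [281.56707153 205.43367132]
```

View pics/scmach2.png

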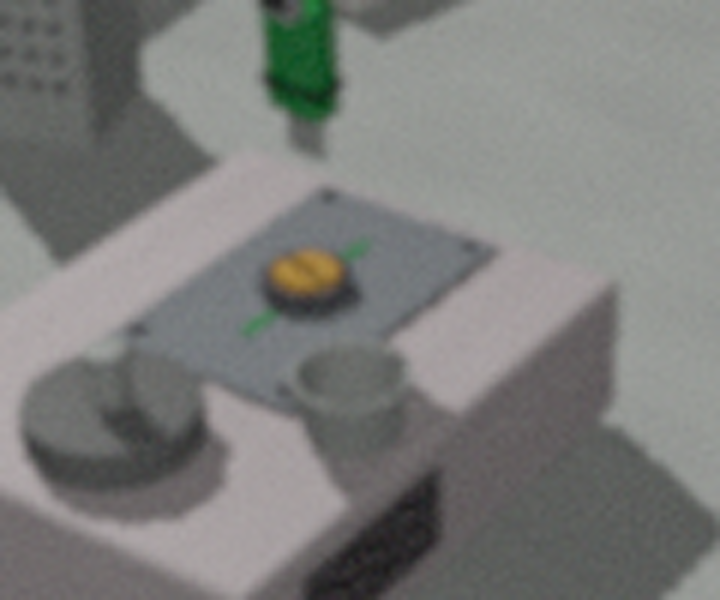

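Call:
jog_arm --increments '[{"slide": [0,0,0],"rotation": [0,0,7.1]},{"slide": [0,0,0],"rotation": [0,0,7.1]},{"slide": [1,3.5,16],"rotation": [0,0,0]},{"slide": [0,0,16],"rotation": [0,0,0]},{"slide": [0,0,16],"rotation": [0,0,0]},{"slide": [0,0,0],"rotation": [0,0,0]},{"slide": [0,0,0],"rotation": [0,0,0]},{"slide": [0,0,0],"rotation": [0,0,0]}]'

```text
time: 9.42
tool_pos: [0.5484, -0.1672, 0.1565]
tool_rot: [0.001, 0.745, 0.667, 0.0]
contact_force: [-0.2, -0.2, -1.4]
gripper_width: 0.184
```

```bash
python3 - <<'E'
from h import *
f=optics.grab_frame("wrist"); cv2.imwrite("pics/w7.png",f["frame"]);crop(f,200,110,360,330,3.6,"w7c.png")
p,r=tool(); s=state();print(p,yaw_y(),r.as_matrix().round(3)[2],s["contact_force"],s["ft_torque"],s["time"])
tip=p+r.apply([0,0,.0384])
g=optics.grab_frame("top");crop(g,250,160,365,265,6,"top7.png");print('top',proj(g,tip),proj(g,tip+[0,0,.084]))
g=optics.grab_frame("scene");crop(g,210,130,330,230,6,"sc7.png");print('sc',proj(g,tip),proj(g,tip+[0,0,.024]))
print(proj(f,tip))
E
```

```text
[ 0.54864811 -0.16730329  0.1569725 ] -6.291502415351031 [-0.001  0.002 -1.   ] [ 0.66583397  0.66837038 -0.60214535] [-0.03453004 -0.05400712 -0.01336015] 9.4667
top [310.62294676 215.63330124] [312.98058675 211.63580963]
sc [259.83229171 190.09149993] [259.43004162 183.01958708]
[281.59391643 221.60706842]
```

View pics/w7c.png

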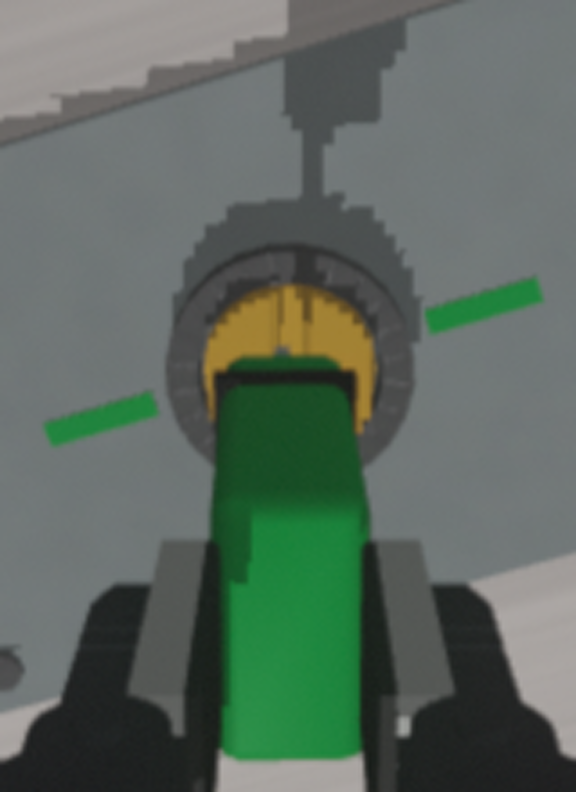

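View pics/sc7.png

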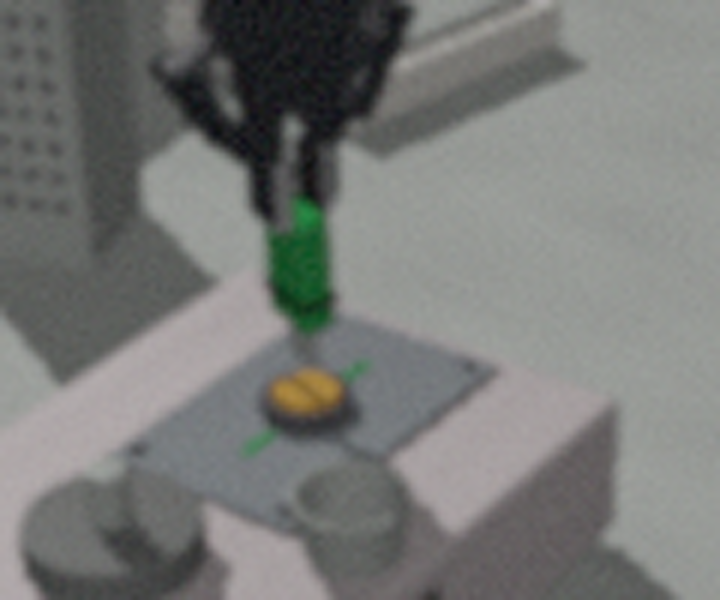

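View pics/top7.png

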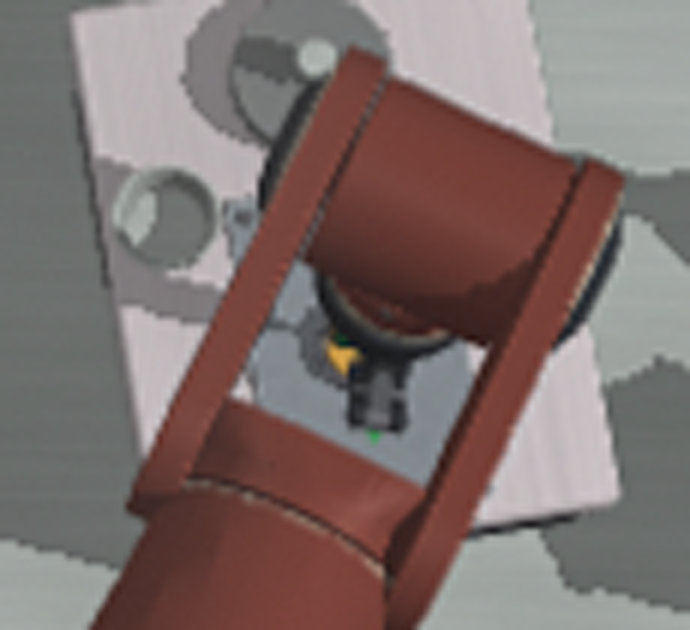

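```bash
python3 - <<'E'
from h import *
g=optics.grab_frame("scene"); p,r=tool(); tip=p+r.apply([0,0,.0384]); print(tip)
q=lambda u,v:(210+(u+.5)/6-.5,130+(v+.5)/6-.5)
a=unproj(g,q(306,362),tip[2]); b=unproj(g,q(307,393),.104); print(a,b, r.inv().apply((b-a)*1000))
crop(g,245,175,275,205,20,"sc7z.png")
E
```

```text
[ 0.5486557  -0.16733589  0.11846986]
[ 0.54645851 -0.16662588  0.11846986] [ 0.55009084 -0.16279487  0.104     ] [ 4.21696     3.15835491 14.47374831]
```

View pics/sc7z.png

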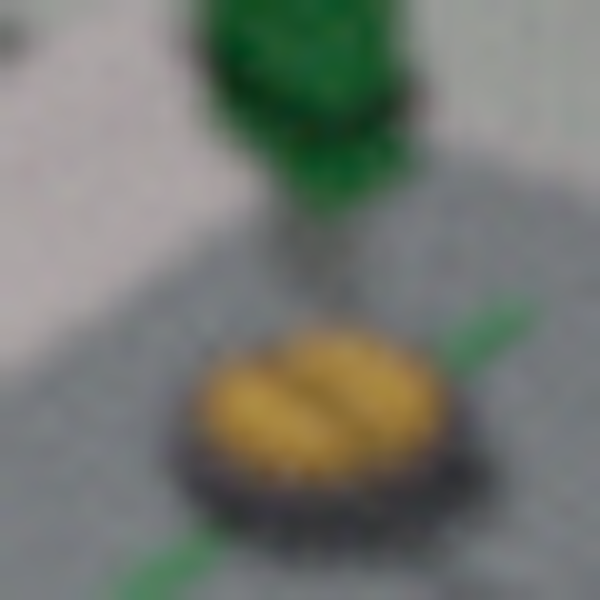

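Call:
jog_arm --increments '[{"slide": [2,2,0],"rotation": [0,0,0]},{"slide": [0,0,5],"rotation": [0,0,0]},{"slide": [0,0,5],"rotation": [0,0,0]},{"slide": [0,0,0],"rotation": [0,0,0]},{"slide": [0,0,0],"rotation": [0,0,0]},{"slide": [0,0,0],"rotation": [0,0,0]}]'

```text
time: 10.12
tool_pos: [0.5499, -0.1651, 0.1451]
tool_rot: [-0.0, 0.745, 0.667, -0.0]
contact_force: [0.2, -0.1, -1.1]
gripper_width: 0.179
```

```bash
python3 - <<'E'
from h import *
f=optics.grab_frame("wrist"); cv2.imwrite("pics/w8.png",f["frame"]);crop(f,230,160,330,250,7,"w8c.png")
p,r=tool(); s=state();print(p,yaw_y(),r.as_matrix().round(3)[2],s["contact_force"],s["ft_torque"],s["time"])
tip=p+r.apply([0,0,.0384]);print(tip)
g=optics.grab_frame("scene");crop(g,245,170,280,205,18,"sc8.png")
E
```

```text
[ 0.55004658 -0.1652057   0.14533664] -6.304867429512819 [ 0. -0. -1.] [-0.75415049 -0.02949789 -0.83321299] [-0.00776208 -0.02609321 -0.02907923] 10.1667
[ 0.55004326 -0.16520455  0.10693664]
```

View pics/w8c.png

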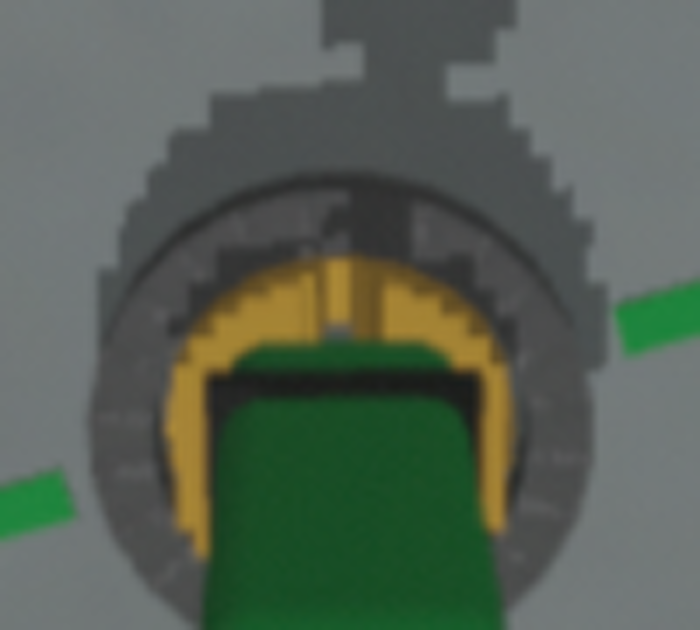

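View pics/sc8.png

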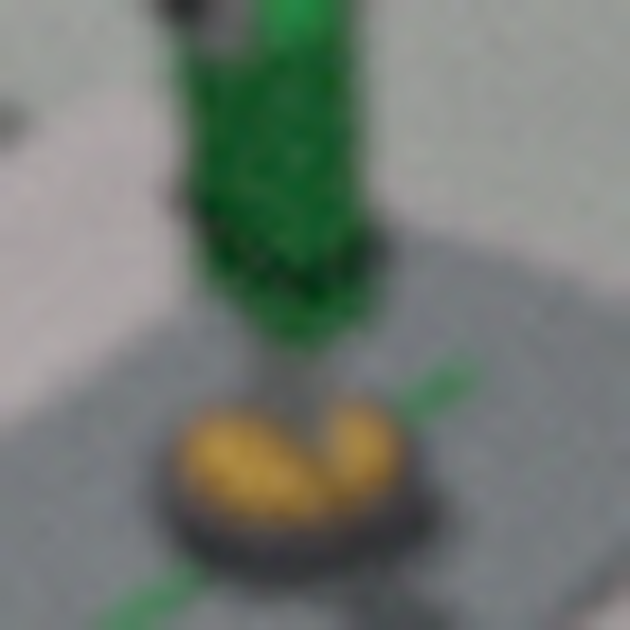

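Call:
jog_arm --increments '[{"slide": [0,0.3,0],"rotation": [0,0,3]},{"slide": [0,0,2],"rotation": [0,0,0]},{"slide": [0,0,2],"rotation": [0,0,0]},{"slide": [0,0,0],"rotation": [0,0,0]}]'

```text
time: 10.55
tool_pos: [0.5501, -0.1651, 0.1409]
tool_rot: [-0.0, 0.762, 0.648, -0.0]
contact_force: [-0.6, -0.3, -1.0]
gripper_width: 0.184
```

Call:
jog_arm --increments '[{"slide": [0,0,1],"rotation": [0,0,0]},{"slide": [0,0,0],"rotation": [0,0,0]}]'

```text
time: 10.72
tool_pos: [0.5502, -0.1651, 0.1401]
tool_rot: [-0.0, 0.762, 0.648, -0.0]
contact_force: [-1.0, -0.0, -1.2]
gripper_width: 0.182
```

```bash
python3 - <<'E'
from h import *
f=optics.grab_frame("wrist"); cv2.imwrite("pics/w9.png",f["frame"]);crop(f,230,160,330,250,7,"w9c.png")
p,r=tool(); s=state();print(p,yaw_y(),r.as_matrix().round(3)[2],s["contact_force"],s["ft_torque"],s["time"])
tip=p+r.apply([0,0,.0384]);print(tip)
g=optics.grab_frame("scene");crop(g,245,170,280,205,18,"sc9.png")
E
```

```text
[ 0.55026869 -0.16520572  0.14025626] -9.281729107620327 [ 0. -0. -1.] [-0.65445554 -1.07596128 -0.93404327] [ 0.01777541  0.02209809 -0.03827075] 10.7667
[ 0.55025855 -0.1652036   0.10185626]
```

View pics/w9c.png

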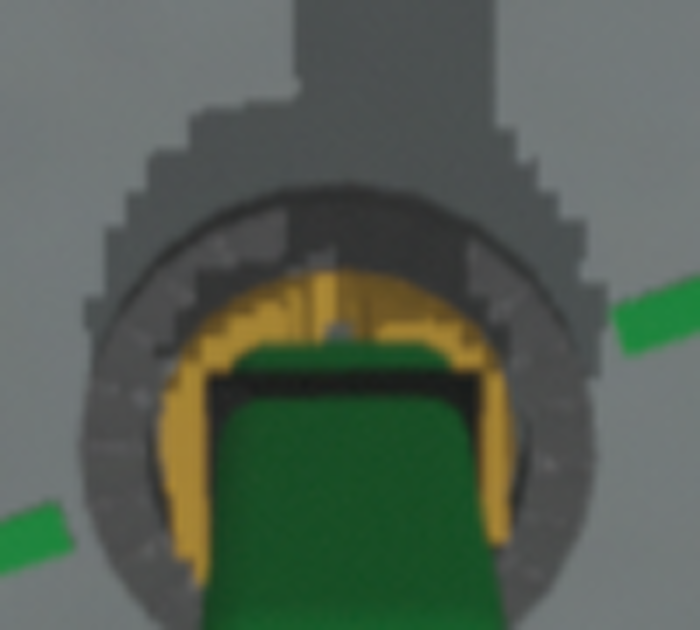

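View pics/sc9.png

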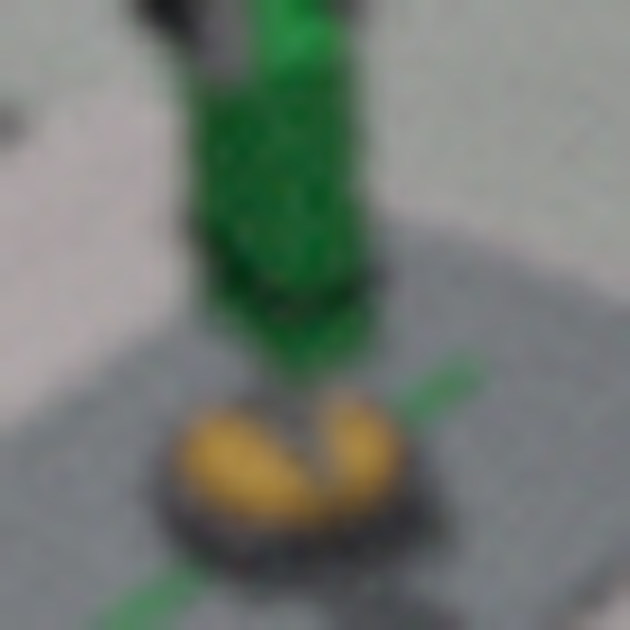

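Call:
jog_arm --increments '[{"slide": [0,0.4,1],"rotation": [0,0,0]},{"slide": [0,0,0],"rotation": [0,0,0]}]'

```text
time: 10.98
tool_pos: [0.5507, -0.1652, 0.1393]
tool_rot: [-0.0, 0.762, 0.648, -0.0]
contact_force: [-0.5, 0.1, -0.9]
gripper_width: 0.182
```

Call:
jog_arm --increments '[{"slide": [0,0,1],"rotation": [0,0,0]},{"slide": [0,0,0],"rotation": [0,0,0]}]'

```text
time: 11.15
tool_pos: [0.5506, -0.1652, 0.1381]
tool_rot: [-0.0, 0.762, 0.647, -0.0]
contact_force: [-0.5, -0.5, -1.5]
gripper_width: 0.182
```

Call:
jog_arm --increments '[{"slide": [0,0,1],"rotation": [0,0,0]},{"slide": [0,0,0],"rotation": [0,0,0]}]'

```text
time: 11.32
tool_pos: [0.5506, -0.1652, 0.1371]
tool_rot: [-0.0, 0.762, 0.647, -0.0]
contact_force: [-0.5, -0.9, -0.9]
gripper_width: 0.189
```

Call:
jog_arm --increments '[{"slide": [0,0,0.7],"rotation": [0,0,0]},{"slide": [0,0,0],"rotation": [0,0,0]}]'

```text
time: 11.48
tool_pos: [0.5507, -0.1652, 0.1366]
tool_rot: [-0.0, 0.762, 0.647, -0.0]
contact_force: [-0.0, -0.2, -0.8]
gripper_width: 0.186
```

```bash
python3 - <<'E'
from h import *
f=optics.grab_frame("wrist"); cv2.imwrite("pics/w10.png",f["frame"]);crop(f,230,160,330,250,7,"w10c.png")
p,r=tool(); s=state();print(p,yaw_y(),r.as_matrix().round(3)[2],s["contact_force"],s["ft_torque"],s["time"])
tip=p+r.apply([0,0,.0384]);print(tip)
E
```

```text
[ 0.55069787 -0.16523419  0.13659066] -9.30141304236046 [ 0. -0. -1.] [-0.61674272  0.83184808 -1.17337265] [0.02340582 0.07814567 0.01024626] 11.5333
[ 0.55069104 -0.16523221  0.09819066]
```

View pics/w10c.png

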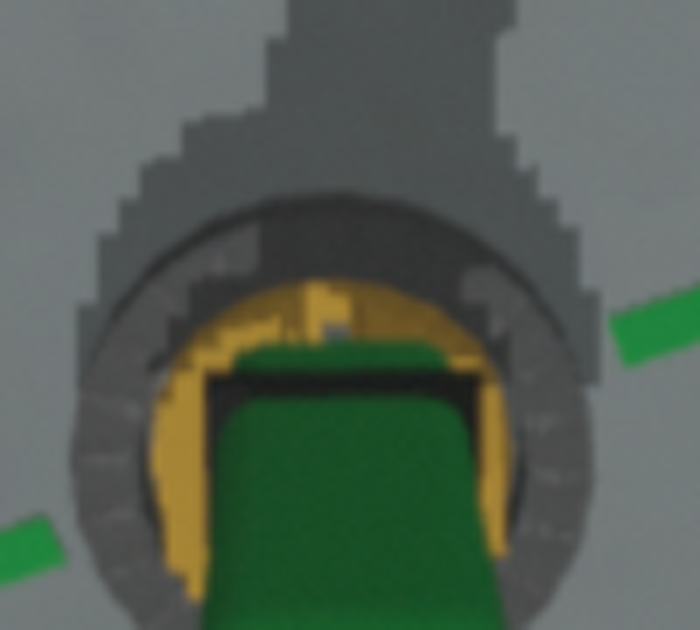

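Call:
jog_arm --increments '[{"slide": [0,-0.3,0],"rotation": [0,0,0]},{"slide": [0,0,0],"rotation": [0,0,2]},{"slide": [0,0,0],"rotation": [0,0,2]},{"slide": [0,0,0],"rotation": [0,0,2]}]'

```text
time: 11.87
tool_pos: [0.5503, -0.1652, 0.1366]
tool_rot: [-0.0, 0.795, 0.606, -0.0]
contact_force: [-1.0, 0.3, -1.7]
gripper_width: 0.188
```

```bash
cat > st.py <<'E'
from h import *
p,r=tool(); s=state();print(p.round(4),round(yaw_y(),2),s["contact_force"].round(2),s["ft_torque"].round(3),s["time"],round(s["gripper_width"],3))
E
python3 st.py
```

```text
[ 0.5503 -0.1652  0.1366] -15.39 [-1.03  0.26 -1.7 ] [-0.026  0.091  0.088] 11.8667 0.188
```

Call:
jog_arm --increments '[{"slide": [0,0,0],"rotation": [0,0,2]},{"slide": [0,0,0.1],"rotation": [0,0,2]},{"slide": [0,0,0.1],"rotation": [0,0,2]}]'

```text
time: 12.12
tool_pos: [0.5503, -0.1653, 0.1363]
tool_rot: [-0.0, 0.826, 0.564, -0.0]
contact_force: [-0.6, -0.3, -1.4]
gripper_width: 0.184
```

```bash
python3 st.py
```

```text
[ 0.5503 -0.1653  0.1363] -21.38 [-0.59 -0.33 -1.36] [-0.022  0.117  0.098] 12.1167 0.184
```

Call:
jog_arm --increments '[{"slide": [0,0,0.13],"rotation": [0,0,3]},{"slide": [0,0,0.13],"rotation": [0,0,3]},{"slide": [0,0,0.13],"rotation": [0,0,3]},{"slide": [0,0,0.13],"rotation": [0,0,3]},{"slide": [0,0,0.13],"rotation": [0,0,3]},{"slide": [0,0,0.13],"rotation": [0,0,3]},{"slide": [0,0,0.13],"rotation": [0,0,3]},{"slide": [0,0,0.13],"rotation": [0,0,3]}]'

```text
time: 12.78
tool_pos: [0.5506, -0.1657, 0.1353]
tool_rot: [0.001, 0.925, 0.379, 0.0]
contact_force: [-0.9, -1.1, -2.7]
gripper_width: 0.177
```

```bash
python3 st.py
```

```text
[ 0.5506 -0.1657  0.1353] -45.44 [-0.89 -1.07 -2.69] [-0.307 -0.147  0.07 ] 12.7833 0.177
```

Call:
jog_arm --increments '[{"slide": [0,0,0.13],"rotation": [0,0,3]},{"slide": [0,0,0.13],"rotation": [0,0,3]},{"slide": [0,0,0.13],"rotation": [0,0,3]},{"slide": [0,0,0.13],"rotation": [0,0,3]},{"slide": [0,0,0.13],"rotation": [0,0,3]},{"slide": [0,0,0.13],"rotation": [0,0,3]},{"slide": [0,0,0.13],"rotation": [0,0,3]}]'

```text
time: 13.37
tool_pos: [0.5506, -0.1661, 0.1344]
tool_rot: [0.001, 0.979, 0.204, 0.0]
contact_force: [-0.3, -2.2, -3.0]
gripper_width: 0.184
```

```bash
python3 - <<'E'
exec(open("st.py").read())
f=optics.grab_frame("wrist"); crop(f,210,130,350,270,5,"w11c.png")
E
```

```text
[ 0.5506 -0.1661  0.1344] -66.44 [-0.29 -2.2  -3.  ] [-0.566 -0.1    0.132] 13.3667 0.184
```

View pics/w11c.png

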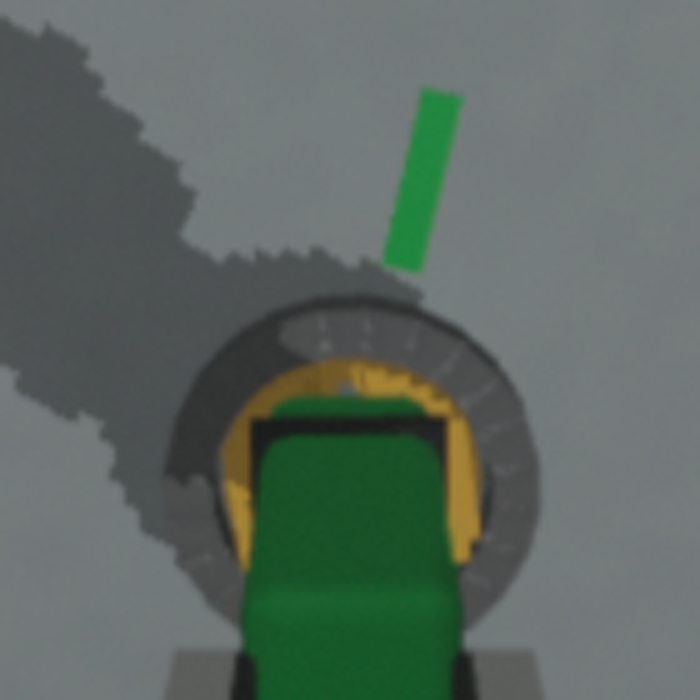

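Call:
jog_arm --increments '[{"slide": [-0.2,0.4,0.13],"rotation": [0,0,3]},{"slide": [0,0,0.13],"rotation": [0,0,3]},{"slide": [0,0,0.1],"rotation": [0,0,2]}]'

```text
time: 13.67
tool_pos: [0.5506, -0.1664, 0.1341]
tool_rot: [0.001, 0.991, 0.136, 0.0]
contact_force: [-0.1, -1.9, -2.6]
gripper_width: 0.185
```

```bash
python3 st.py
```

```text
[ 0.5506 -0.1664  0.1341] -74.36 [-0.08 -1.85 -2.55] [-0.551 -0.072  0.117] 13.6667 0.185
```

Call:
jog_arm --increments '[{"slide": [0,0,0.05],"rotation": [0,0,1]},{"slide": [0,0,0.05],"rotation": [0,0,1]}]'

```text
time: 13.83
tool_pos: [0.5505, -0.1663, 0.134]
tool_rot: [0.001, 0.993, 0.119, 0.0]
contact_force: [0.7, -3.4, -3.1]
gripper_width: 0.182
```

```bash
python3 st.py
```

```text
[ 0.5505 -0.1663  0.134 ] -76.31 [ 0.69 -3.42 -3.1 ] [-0.72  -0.101  0.096] 13.8333 0.182
```

Call:
jog_arm --increments '[{"slide": [0,0,0.05],"rotation": [0,0,1]},{"slide": [0,0,0.05],"rotation": [0,0,1]}]'

```text
time: 14.0
tool_pos: [0.5505, -0.1661, 0.134]
tool_rot: [0.001, 0.995, 0.101, 0.0]
contact_force: [0.9, -3.8, -2.9]
gripper_width: 0.185
```

```bash
python3 st.py
```

```text
[ 0.5505 -0.1661  0.134 ] -78.36 [ 0.92 -3.84 -2.87] [-0.869 -0.089  0.073] 14.0 0.185
```

Call:
jog_arm --increments '[{"slide": [-0.1,0.8,0],"rotation": [0,0,0]},{"slide": [0,0,0],"rotation": [0,0,0]}]'

```text
time: 14.17
tool_pos: [0.5505, -0.1665, 0.1339]
tool_rot: [-0.0, 0.995, 0.102, -0.0]
contact_force: [0.4, -2.7, -2.2]
gripper_width: 0.185
```

```bash
python3 - <<'E'
exec(open("st.py").read())
f=optics.grab_frame("wrist"); crop(f,210,110,350,260,5,"w12c.png")
E
```

```text
[ 0.5505 -0.1665  0.1339] -78.29 [ 0.4  -2.68 -2.24] [-0.661 -0.093  0.07 ] 14.1667 0.185
```

View pics/w12c.png

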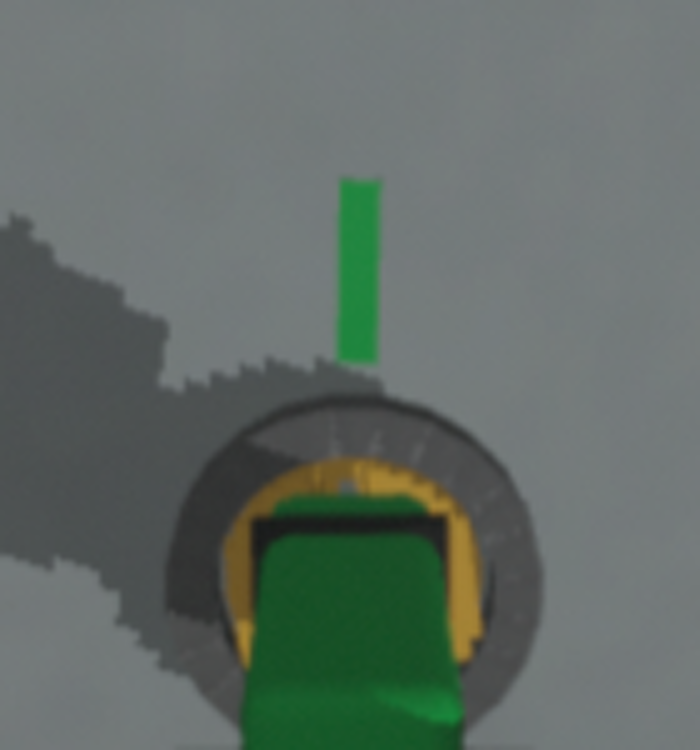

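Call:
jog_arm --increments '[{"slide": [0,0.3,0.05],"rotation": [0,0,1]},{"slide": [0,0,0.05],"rotation": [0,0,1]},{"slide": [0,0,0],"rotation": [0,0,0]}]'

```text
time: 14.47
tool_pos: [0.5505, -0.1667, 0.1338]
tool_rot: [-0.0, 0.996, 0.084, -0.0]
contact_force: [0.2, -1.9, -3.7]
gripper_width: 0.186
```

```bash
python3 st.py
```

```text
[ 0.5505 -0.1667  0.1338] -80.35 [ 0.21 -1.93 -3.74] [-0.598 -0.087  0.105] 14.4667 0.186
```

Call:
jog_arm --increments '[{"slide": [0,0.2,0.05],"rotation": [0,0,1]},{"slide": [0,0,0],"rotation": [0,0,0]}]'

```text
time: 14.63
tool_pos: [0.5505, -0.1668, 0.1338]
tool_rot: [-0.0, 0.997, 0.075, -0.0]
contact_force: [0.0, -2.3, -2.6]
gripper_width: 0.187
```

```bash
python3 st.py
```

```text
[ 0.5505 -0.1668  0.1338] -81.35 [ 0.05 -2.25 -2.59] [-0.548 -0.012  0.095] 14.6333 0.187
```

Call:
jog_arm --increments '[{"slide": [0,0.2,0.05],"rotation": [0,0,1]},{"slide": [0,0,0],"rotation": [0,0,0]}]'

```text
time: 14.8
tool_pos: [0.5506, -0.167, 0.1338]
tool_rot: [-0.0, 0.998, 0.067, -0.0]
contact_force: [1.0, -1.8, -3.0]
gripper_width: 0.184
```

```bash
python3 st.py
```

```text
[ 0.5506 -0.167   0.1338] -82.35 [ 1.   -1.78 -3.01] [-0.491 -0.023  0.116] 14.8 0.184
```

Call:
jog_arm --increments '[{"slide": [0,0.2,0.05],"rotation": [0,0,1]},{"slide": [0,0,0],"rotation": [0,0,0]}]'

```text
time: 14.97
tool_pos: [0.5506, -0.1672, 0.1337]
tool_rot: [-0.0, 0.998, 0.058, -0.0]
contact_force: [-1.0, -1.6, -3.3]
gripper_width: 0.182
```

```bash
python3 st.py
```

```text
[ 0.5506 -0.1672  0.1337] -83.35 [-1.01 -1.56 -3.27] [-0.355 -0.031  0.079] 14.9667 0.182
```

Call:
jog_arm --increments '[{"slide": [0,0,0.05],"rotation": [0,0,1]},{"slide": [0,0,0],"rotation": [0,0,0]}]'

```text
time: 15.13
tool_pos: [0.5506, -0.1672, 0.1337]
tool_rot: [-0.0, 0.999, 0.049, -0.0]
contact_force: [0.2, -1.7, -3.2]
gripper_width: 0.184
```

```bash
python3 st.py
```

```text
[ 0.5506 -0.1672  0.1337] -84.35 [ 0.25 -1.67 -3.21] [-0.406  0.017  0.087] 15.1333 0.184
```

Call:
jog_arm --increments '[{"slide": [0,0.2,0],"rotation": [0,0,0.8]},{"slide": [0,0,0],"rotation": [0,0,0]}]'

```text
time: 15.3
tool_pos: [0.5506, -0.1674, 0.1336]
tool_rot: [-0.0, 0.999, 0.042, -0.0]
contact_force: [-0.2, -0.8, -3.0]
gripper_width: 0.184
```

```bash
python3 st.py
```

```text
[ 0.5506 -0.1674  0.1336] -85.14 [-0.22 -0.84 -2.96] [-0.316  0.054  0.108] 15.3 0.184
```

Call:
jog_arm --increments '[{"slide": [0,0,0],"rotation": [0,0,0.8]},{"slide": [0,0,0],"rotation": [0,0,0]}]'

```text
time: 15.47
tool_pos: [0.5506, -0.1675, 0.1336]
tool_rot: [-0.0, 0.999, 0.035, -0.0]
contact_force: [-1.1, -1.7, -3.0]
gripper_width: 0.182
```

```bash
python3 - <<'E'
exec(open("st.py").read())
f=optics.grab_frame("wrist"); crop(f,210,110,350,260,5,"w13c.png")
E
```

```text
[ 0.5506 -0.1675  0.1336] -85.94 [-1.12 -1.74 -2.98] [-0.225  0.017  0.047] 15.4667 0.182
```

View pics/w13c.png

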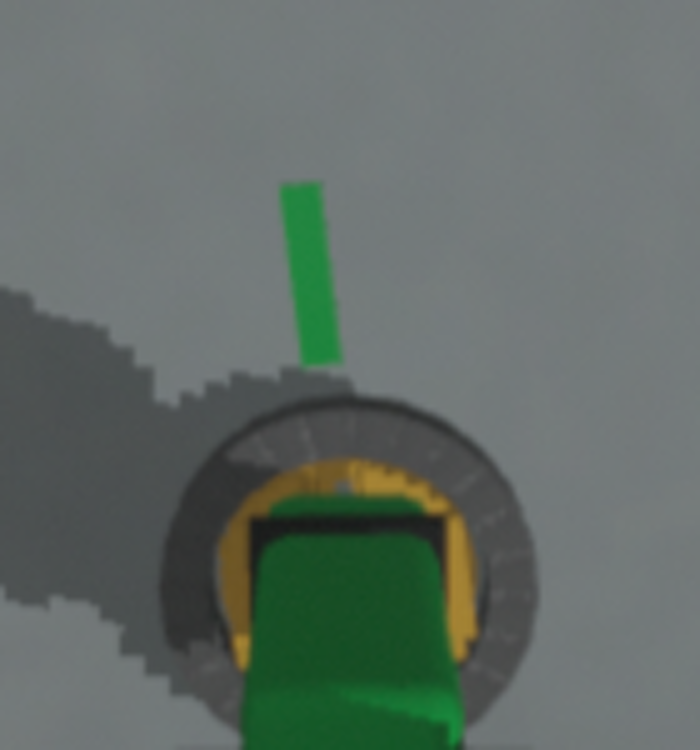

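Call:
jog_arm --increments '[{"slide": [0,0.1,0],"rotation": [0,0,0.8]},{"slide": [0,0,0],"rotation": [0,0,0]}]'

```text
time: 15.68
tool_pos: [0.5506, -0.1675, 0.1336]
tool_rot: [-0.0, 1.0, 0.028, -0.0]
contact_force: [0.4, -1.5, -3.0]
gripper_width: 0.182
```

```bash
python3 st.py
```

```text
[ 0.5506 -0.1675  0.1336] -86.74 [ 0.37 -1.45 -3.01] [-0.265  0.033  0.047] 15.6833 0.182
```

Call:
jog_arm --increments '[{"slide": [0,0,0],"rotation": [0,0,0.8]},{"slide": [0,0,0],"rotation": [0,0,0]}]'

```text
time: 15.85
tool_pos: [0.5506, -0.1676, 0.1335]
tool_rot: [-0.0, 1.0, 0.021, -0.0]
contact_force: [-0.6, -1.0, -3.3]
gripper_width: 0.177
```

```bash
python3 st.py
```

```text
[ 0.5506 -0.1676  0.1335] -87.54 [-0.6 -1.  -3.3] [-0.23   0.035  0.021] 15.85 0.177
```

Call:
jog_arm --increments '[{"slide": [0,0,0],"rotation": [0,0,0.8]},{"slide": [0,0,0],"rotation": [0,0,0]}]'

```text
time: 16.02
tool_pos: [0.5506, -0.1676, 0.1336]
tool_rot: [-0.0, 1.0, 0.015, -0.0]
contact_force: [-0.5, -1.3, -4.1]
gripper_width: 0.184
```

```bash
python3 st.py
```

```text
[ 0.5506 -0.1676  0.1336] -88.34 [-0.48 -1.29 -4.13] [-0.25  -0.001  0.1  ] 16.0167 0.184
```

```bash
python3 - <<'E'
exec(open("st.py").read())
f=optics.grab_frame("wrist"); crop(f,230,180,330,300,7,"w14c.png")
g=optics.grab_frame("scene");crop(g,240,160,285,205,14,"sc14.png")
print(proj(g,p+r.apply([0,0,.0384])))
E
```

```text
[ 0.5506 -0.1676  0.1336] -88.34 [-0.48 -1.29 -4.13] [-0.25  -0.001  0.1  ] 16.0167 0.184
[259.6834411  197.05229989]
```

View pics/w14c.png

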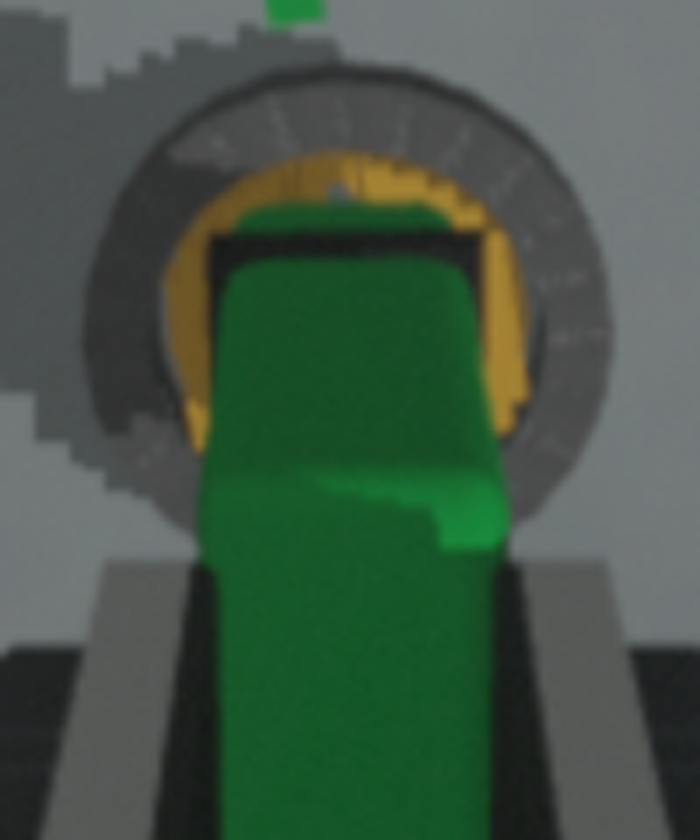

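View pics/sc14.png

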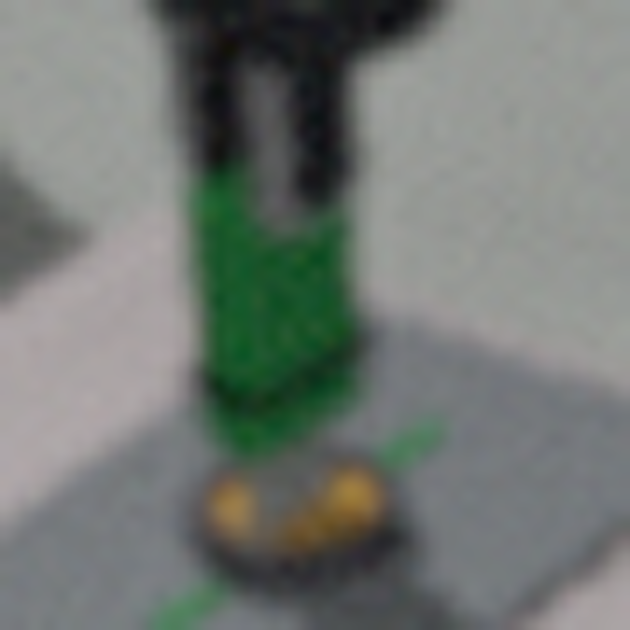

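Call:
jog_arm --increments '[{"slide": [0,0,0.4],"rotation": [0,0,0]},{"slide": [0,0,0.4],"rotation": [0,0,0.8]},{"slide": [0,0,0],"rotation": [0,0,0]}]'

```text
time: 16.37
tool_pos: [0.5509, -0.1677, 0.1334]
tool_rot: [0.0, 1.0, 0.008, 0.0]
contact_force: [-1.4, 0.0, -0.4]
gripper_width: 0.184
```

```bash
python3 st.py
```

```text
[ 0.5509 -0.1677  0.1334] -89.13 [-1.37  0.04 -0.41] [-0.187  0.19   0.149] 16.3667 0.184
```

Call:
jog_arm --increments '[{"slide": [0,0,0],"rotation": [0,0,0.8]},{"slide": [0,0,0],"rotation": [0,0,0]}]'

```text
time: 16.53
tool_pos: [0.5509, -0.1678, 0.1334]
tool_rot: [0.0, 1.0, 0.001, 0.0]
contact_force: [-0.4, -0.4, -0.5]
gripper_width: 0.18
```

```bash
python3 st.py
```

```text
[ 0.5509 -0.1678  0.1334] -89.93 [-0.45 -0.36 -0.54] [-0.186  0.175  0.266] 16.5333 0.18
```

Call:
jog_arm --increments '[{"slide": [0,0,0],"rotation": [0,0,0.8]},{"slide": [0,0,0],"rotation": [0,0,0]}]'

```text
time: 16.7
tool_pos: [0.5509, -0.1678, 0.1333]
tool_rot: [0.0, 1.0, -0.006, 0.0]
contact_force: [0.3, -1.1, 0.9]
gripper_width: 0.181
```

```bash
python3 st.py
```

```text
[ 0.5509 -0.1678  0.1333] -90.73 [ 0.35 -1.12  0.86] [-0.144  0.156  0.294] 16.7 0.181
```

Call:
jog_arm --increments '[{"slide": [0,0,0],"rotation": [0,0,-0.8]},{"slide": [0,0,0],"rotation": [0,0,0]},{"slide": [0,0,0],"rotation": [0,0,0]}]'

```text
time: 16.95
tool_pos: [0.5509, -0.1678, 0.1333]
tool_rot: [0.0, 1.0, 0.001, 0.0]
contact_force: [-1.5, -1.0, 0.9]
gripper_width: 0.183
```

```bash
python3 - <<'E'
exec(open("st.py").read())
f=optics.grab_frame("wrist"); crop(f,230,180,330,300,7,"w15c.png")
print(state()["ft_torque"],state()["time"])
E
```

```text
[ 0.5509 -0.1678  0.1333] -89.9 [-1.45 -1.05  0.89] [-0.107  0.174  0.213] 16.95 0.183
[-0.20934615  0.15409919  0.21798729] 17.0
```

View pics/w15c.png

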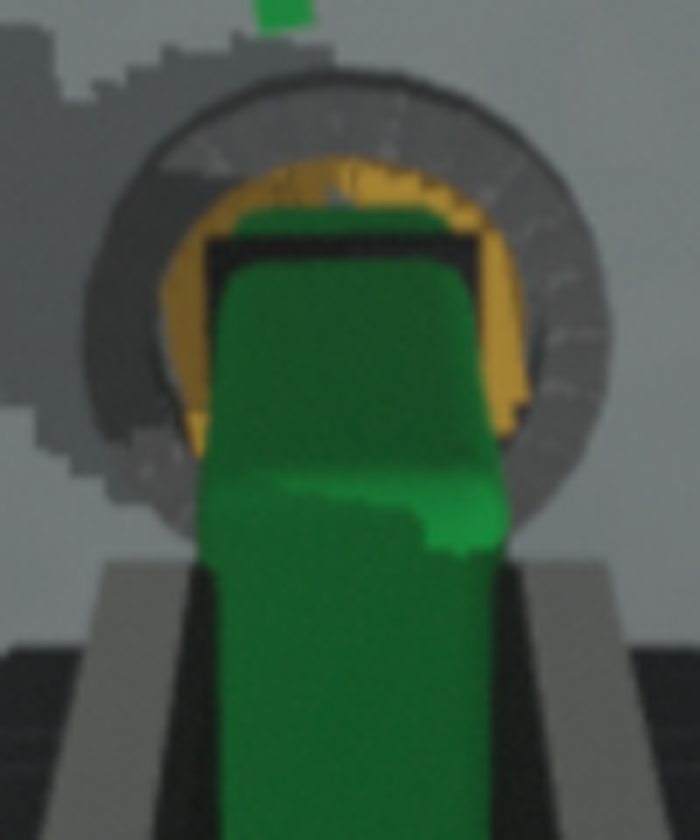

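Call:
jog_arm --increments '[{"slide": [0,0,0],"rotation": [0,0,-1.5]},{"slide": [0,0,0],"rotation": [0,0,-1.5]},{"slide": [0,0,0],"rotation": [0,0,-1]},{"slide": [0,0,0],"rotation": [0,0,0]}]'

```text
time: 17.33
tool_pos: [0.5508, -0.1677, 0.1329]
tool_rot: [0.0, 0.999, 0.036, 0.0]
contact_force: [-0.3, -0.9, -0.0]
gripper_width: 0.181
```

```bash
python3 st.py
```

```text
[ 0.5508 -0.1677  0.1329] -85.91 [-0.3  -0.93 -0.03] [-0.183  0.065  0.067] 17.3333 0.181
```

Call:
jog_arm --increments '[{"slide": [0,0,0],"rotation": [0,0,-1]},{"slide": [0,0,0],"rotation": [0,0,-1]},{"slide": [0,0,0],"rotation": [0,0,0]}]'

```text
time: 17.58
tool_pos: [0.5507, -0.1675, 0.1326]
tool_rot: [-0.0, 0.999, 0.054, 0.0]
contact_force: [-0.6, -0.6, -1.9]
gripper_width: 0.183
```

```bash
python3 st.py
```

```text
[ 0.5507 -0.1675  0.1326] -83.86 [-0.55 -0.63 -1.92] [-0.108 -0.003 -0.081] 17.5833 0.183
```

Call:
jog_arm --increments '[{"slide": [0,0,0],"rotation": [0,0,1]},{"slide": [0,0,0],"rotation": [0,0,0]}]'

```text
time: 17.75
tool_pos: [0.5506, -0.1676, 0.1327]
tool_rot: [-0.0, 0.999, 0.044, -0.0]
contact_force: [0.4, -0.5, -1.6]
gripper_width: 0.184
```

```bash
python3 - <<'E'
exec(open("st.py").read())
f=optics.grab_frame("wrist"); crop(f,230,180,330,300,7,"w16c.png")
for i in range(3):
    optics.grab_frame("top"); print(state()["ft_torque"].round(3),state()["time"])
E
```

```text
[ 0.5506 -0.1676  0.1327] -84.97 [ 0.36 -0.47 -1.55] [-0.171 -0.065  0.096] 17.75 0.184
[-0.16  -0.023 -0.007] 17.85
[-0.172 -0.032  0.015] 17.9
[-0.199 -0.009  0.009] 17.95
```

View pics/w16c.png

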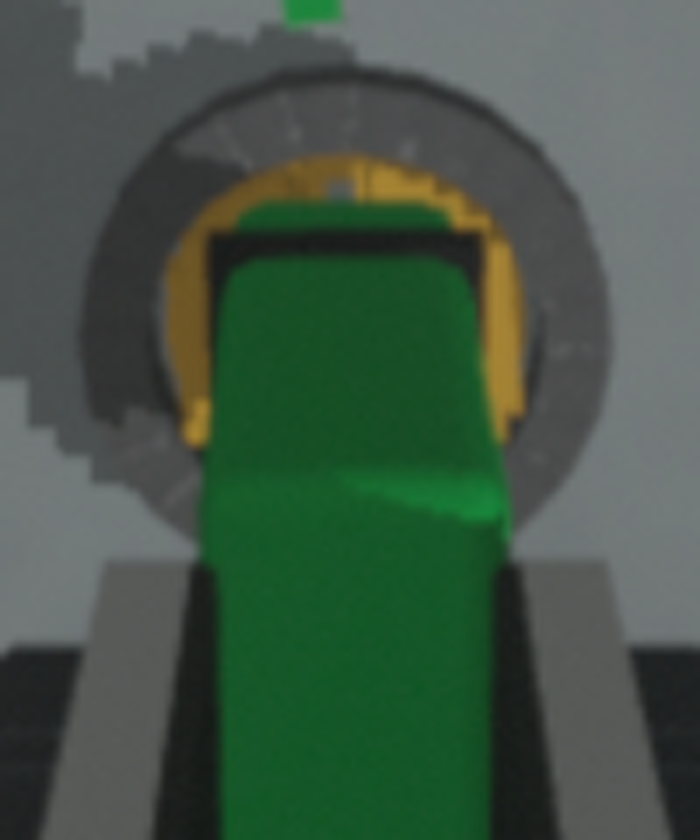

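Call:
jog_arm --increments '[{"slide": [0,0,-1.5],"rotation": [0,0,0]},{"slide": [0,0,-1.5],"rotation": [0,0,0]},{"slide": [0,0,-2],"rotation": [0,0,0]},{"slide": [0,0,-3],"rotation": [0,0,0]},{"slide": [0,0,-10],"rotation": [0,0,0]},{"slide": [0,0,-20],"rotation": [0,0,0]},{"slide": [0,0,-20],"rotation": [0,0,0]},{"slide": [0,0,-15],"rotation": [0,0,0]},{"slide": [0,0,0],"rotation": [0,0,0]},{"slide": [0,0,0],"rotation": [0,0,0]}]'

```text
time: 18.78
tool_pos: [0.5515, -0.1679, 0.2077]
tool_rot: [0.001, 0.999, 0.045, 0.001]
contact_force: [-0.5, 0.1, -2.2]
gripper_width: 0.18
```

```bash
python3 - <<'E'
exec(open("st.py").read())
f=optics.grab_frame("wrist"); cv2.imwrite("pics/w17.png",f["frame"]);crop(f,210,110,350,260,5,"w17c.png")
E
```

```text
[ 0.5515 -0.1679  0.2077] -84.9 [-0.46  0.07 -2.19] [-0.026  0.019  0.011] 18.7833 0.18
```

View pics/w17c.png

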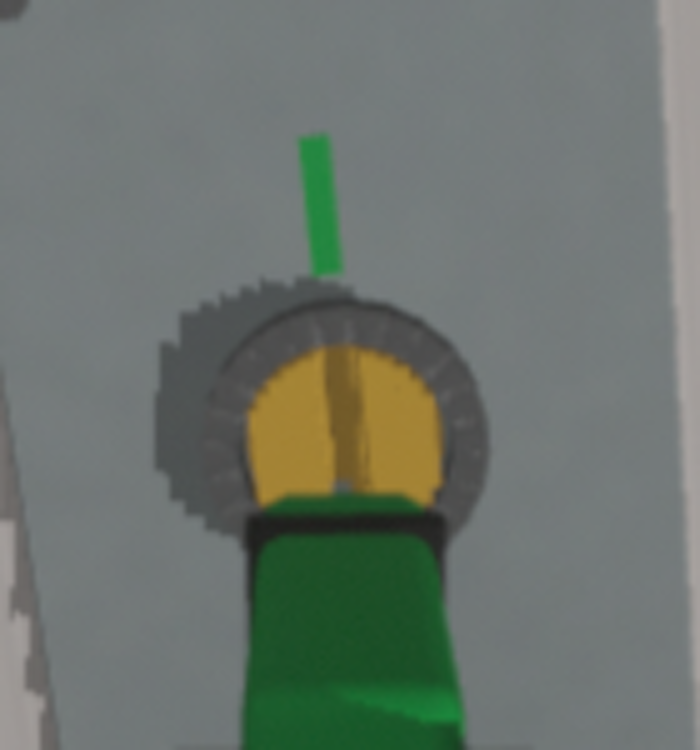

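Call:
jog_arm --increments '[{"slide": [0,0,0],"rotation": [0,0,-6.92]},{"slide": [0,0,0],"rotation": [0,0,-6.92]},{"slide": [0,0,0],"rotation": [0,0,-6.92]},{"slide": [0,0,0],"rotation": [0,0,-6.92]},{"slide": [0,0,0],"rotation": [0,0,-6.92]},{"slide": [0,0,0],"rotation": [0,0,-6.92]},{"slide": [0,0,0],"rotation": [0,0,-6.92]},{"slide": [0,0,0],"rotation": [0,0,-6.92]},{"slide": [0,0,0],"rotation": [0,0,-6.92]},{"slide": [0,0,0],"rotation": [0,0,-6.92]},{"slide": [0,0,0],"rotation": [0,0,-6.92]},{"slide": [0,0,0],"rotation": [0,0,-6.92]},{"slide": [0,0,0],"rotation": [0,0,-6.92]}]'

```text
time: 19.92
tool_pos: [0.5496, -0.1672, 0.2036]
tool_rot: [-0.002, 0.673, 0.74, -0.001]
contact_force: [-0.9, -0.5, -1.5]
gripper_width: 0.186
```

Call:
jog_arm --increments '[{"slide": [0,0,0],"rotation": [0,0,-6.92]},{"slide": [0,0,0],"rotation": [0,0,-6.92]},{"slide": [0,0,0],"rotation": [0,0,-6.92]},{"slide": [0,0,0],"rotation": [0,0,-6.92]},{"slide": [0,0,0],"rotation": [0,0,-6.92]},{"slide": [0,0,0],"rotation": [0,0,-6.92]},{"slide": [0,0,0],"rotation": [0,0,-6.92]},{"slide": [0,0,0],"rotation": [0,0,-6.92]},{"slide": [0,0,0],"rotation": [0,0,-6.92]},{"slide": [0,0,0],"rotation": [0,0,-6.92]},{"slide": [0,0,0],"rotation": [0,0,-6.92]},{"slide": [0,0,0],"rotation": [0,0,-6.92]},{"slide": [0,0,0],"rotation": [0,0,-6.92]},{"slide": [0,0,0],"rotation": [0,0,0]}]'

```text
time: 21.08
tool_pos: [0.5497, -0.1672, 0.2038]
tool_rot: [-0.001, -0.045, 0.999, 0.001]
contact_force: [-0.6, 0.1, -1.9]
gripper_width: 0.186
```

```bash
python3 - <<'E'
exec(open("st.py").read())
print(to_tool([.549,.3643,.2077]),s["joint_pos"])
E
```

```text
[ 0.5497 -0.1672  0.2038] 95.13 [-0.56  0.05 -1.91] [0.005 0.053 0.008] 21.0833 0.186
[-46.7683943  529.46753385  -3.13143281] [-4.24814901e-01 -7.13791230e-02  1.71545128e+00  3.29315095e-05
  1.50084643e+00 -2.08510044e+00]
```

Call:
jog_arm --increments '[{"slide": [-3.34,37.8,0],"rotation": [0,0,0]},{"slide": [-3.34,37.8,0],"rotation": [0,0,0]},{"slide": [-3.34,37.8,0],"rotation": [0,0,0]},{"slide": [-3.34,37.8,0],"rotation": [0,0,0]},{"slide": [-3.34,37.8,0],"rotation": [0,0,0]},{"slide": [-3.34,37.8,0],"rotation": [0,0,0]},{"slide": [-3.34,37.8,0],"rotation": [0,0,0]},{"slide": [-3.34,37.8,0],"rotation": [0,0,0]},{"slide": [-3.34,37.8,0],"rotation": [0,0,0]},{"slide": [-3.34,37.8,0],"rotation": [0,0,0]},{"slide": [-3.34,37.8,0],"rotation": [0,0,0]},{"slide": [-3.34,37.8,0],"rotation": [0,0,0]},{"slide": [-3.34,37.8,0],"rotation": [0,0,0]},{"slide": [-3.34,37.8,0],"rotation": [0,0,0]},{"slide": [0,0,0],"rotation": [0,0,0]},{"slide": [0,0,0],"rotation": [0,0,0]},{"slide": [0,0,0],"rotation": [0,0,0]}]'

```text
time: 22.5
tool_pos: [0.5504, 0.3632, 0.2045]
tool_rot: [-0.001, -0.043, 0.999, -0.001]
contact_force: [-0.9, -0.4, -1.5]
gripper_width: 0.184
```

```bash
python3 - <<'E'
exec(open("st.py").read())
print(to_tool([.549,.3643,.0544]))
f=optics.grab_frame("wrist"); cv2.imwrite("pics/w18.png",f["frame"]);crop(f,220,130,340,250,5.5,"w18c.png")
g=optics.grab_frame("top");crop(g,250,140,365,265,5,"top18.png")
g=optics.grab_frame("scene");crop(g,210,150,330,250,6,"sc18.png")
E
```

```text
[0.5504 0.3632 0.2045] 94.94 [-0.9  -0.4  -1.49] [-0.015  0.025 -0.028] 22.5 0.184
[  1.0034328    1.42974195 150.09441968]
```

View pics/w18c.png

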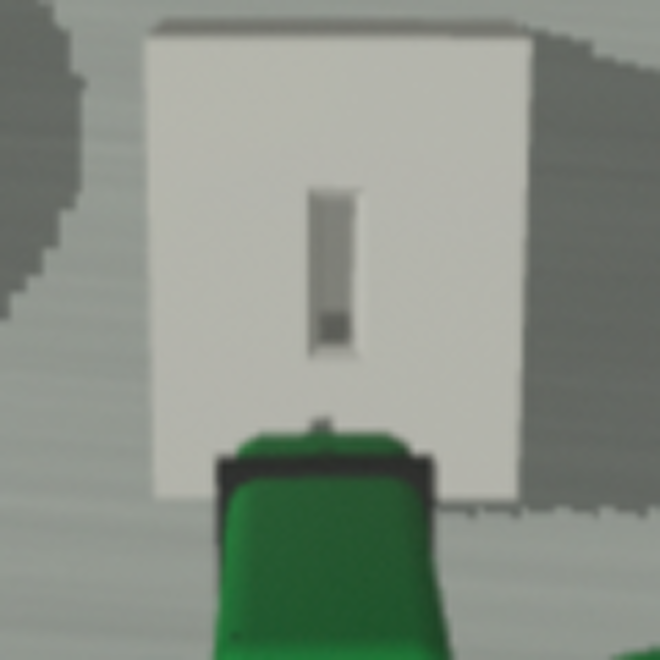

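View pics/top18.png

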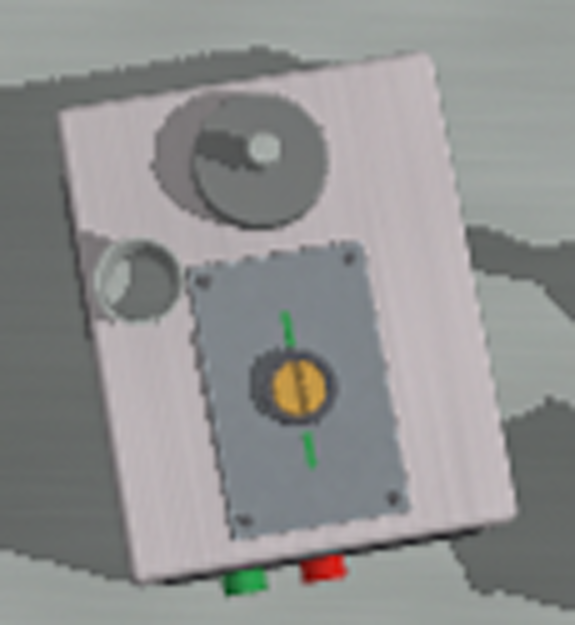

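Call:
jog_arm --increments '[{"slide": [1.0,1.4,20],"rotation": [0,0,0]},{"slide": [0,0,25],"rotation": [0,0,0]},{"slide": [0,0,25],"rotation": [0,0,0]},{"slide": [0,0,25],"rotation": [0,0,0]},{"slide": [0,0,13],"rotation": [0,0,0]},{"slide": [0,0,0],"rotation": [0,0,0]},{"slide": [0,0,0],"rotation": [0,0,0]},{"slide": [0,0,0],"rotation": [0,0,0]}]'

```text
time: 23.32
tool_pos: [0.5512, 0.3651, 0.1002]
tool_rot: [0.001, -0.043, 0.999, 0.001]
contact_force: [0.4, -0.4, -1.0]
gripper_width: 0.18
```

```bash
python3 - <<'E'
exec(open("st.py").read())
print(to_tool([.549,.3643,.0544]))
f=optics.grab_frame("wrist"); cv2.imwrite("pics/w19.png",f["frame"]);crop(f,220,130,340,250,5.5,"w19c.png")
g=optics.grab_frame("scene");crop(g,380,260,450,330,9,"sc19.png")
E
```

```text
[0.5512 0.3651 0.1002] 94.97 [ 0.36 -0.45 -1.04] [ 0.025 -0.003 -0.003] 23.3167 0.18
[ 2.41199067 -0.71035839 45.74635533]
```

View pics/w19c.png

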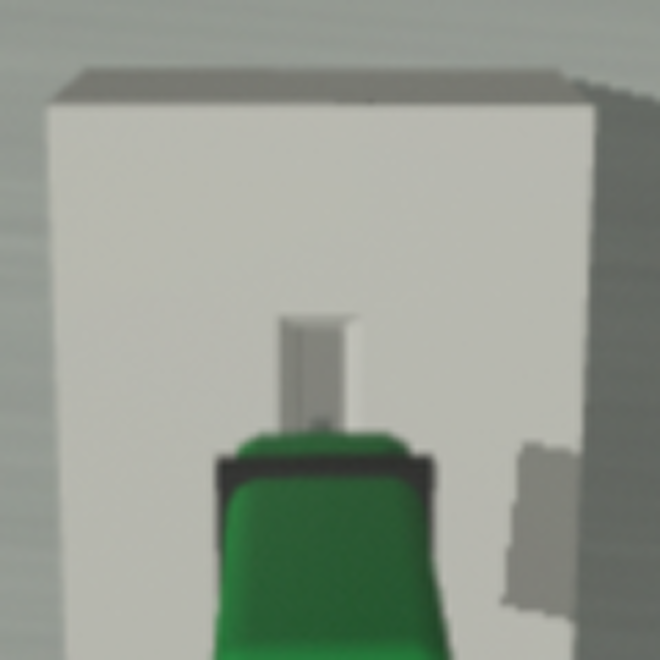

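View pics/sc19.png

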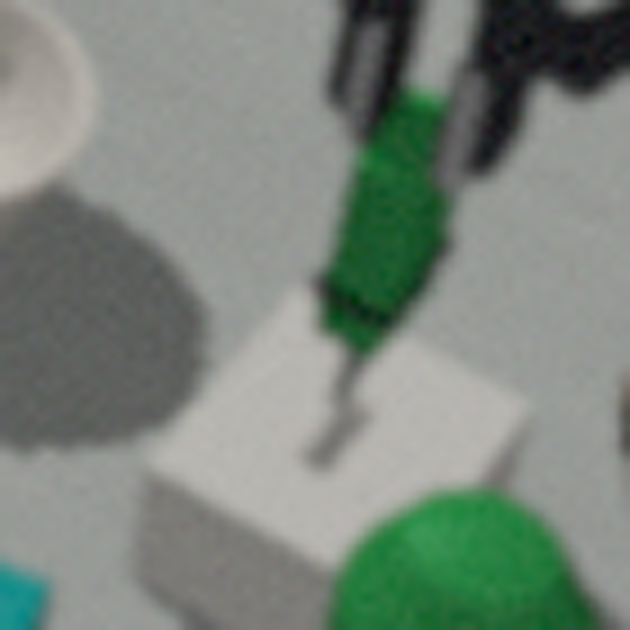

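Call:
jog_arm --increments '[{"slide": [2.5,-0.3,0],"rotation": [0,0,0]},{"slide": [0,0,8],"rotation": [0,0,0]},{"slide": [0,0,7],"rotation": [0,0,0]},{"slide": [0,0,0],"rotation": [0,0,0]},{"slide": [0,0,0],"rotation": [0,0,0]},{"slide": [0,0,0],"rotation": [0,0,0]}]'

```text
time: 23.92
tool_pos: [0.5471, 0.3643, 0.0824]
tool_rot: [-0.0, -0.044, 0.999, -0.0]
contact_force: [-0.5, 0.7, -1.5]
gripper_width: 0.184
```

```bash
python3 - <<'E'
exec(open("st.py").read())
print(to_tool([.549,.3643,.0544]))
f=optics.grab_frame("wrist"); cv2.imwrite("pics/w20.png",f["frame"]);crop(f,220,130,340,250,5.5,"w20c.png")
g=optics.grab_frame("scene");crop(g,390,280,440,330,12,"sc20.png")
E
```

```text
[0.5471 0.3643 0.0824] 95.02 [-0.53  0.66 -1.53] [-0.023  0.053 -0.008] 23.9167 0.184
[-1.87098382 -0.15452148 28.00654864]
```

View pics/w20c.png

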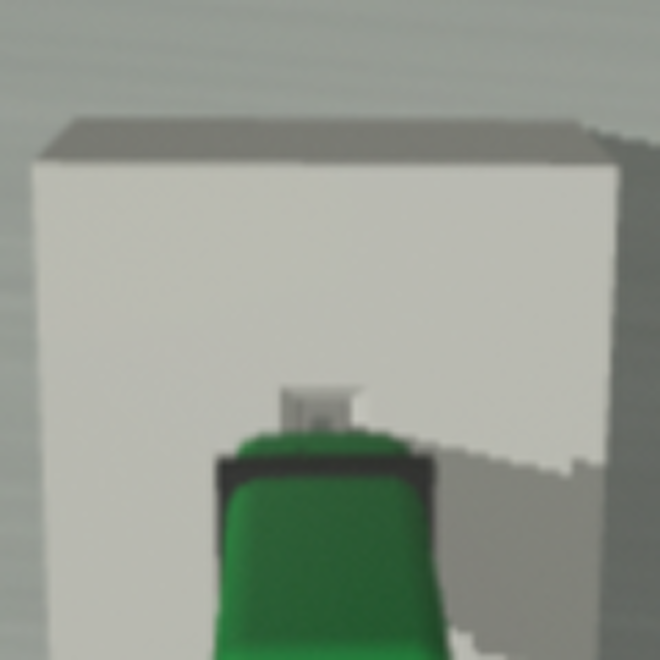

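View pics/sc20.png

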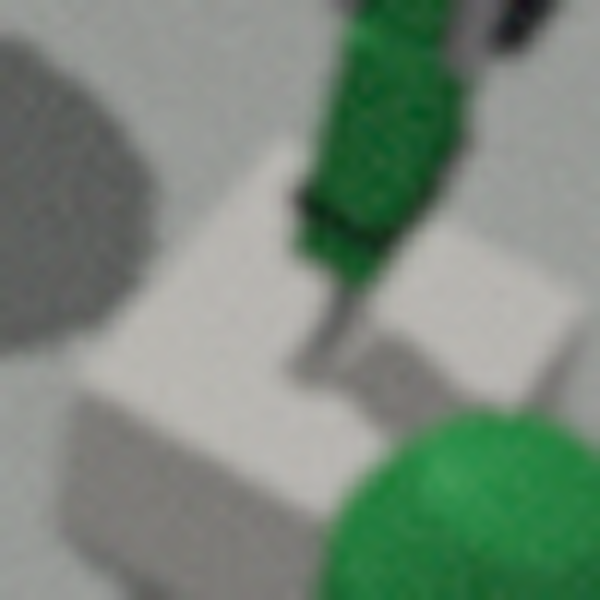

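Call:
jog_arm --increments '[{"slide": [0,-0.2,2],"rotation": [0,0,0]},{"slide": [0,0,2],"rotation": [0,0,0]},{"slide": [0,0,2],"rotation": [0,0,0]},{"slide": [0,0,0],"rotation": [0,0,0]}]'

```text
time: 24.35
tool_pos: [0.547, 0.364, 0.0762]
tool_rot: [-0.0, -0.044, 0.999, -0.0]
contact_force: [-0.2, 0.0, -0.7]
gripper_width: 0.186
```

Call:
jog_arm --increments '[{"slide": [0,0,2],"rotation": [0,0,0]},{"slide": [0,0,2],"rotation": [0,0,0]},{"slide": [0,0,0],"rotation": [0,0,0]}]'

```text
time: 24.6
tool_pos: [0.5471, 0.364, 0.0723]
tool_rot: [-0.0, -0.044, 0.999, -0.0]
contact_force: [-0.0, -0.2, -1.4]
gripper_width: 0.185
```

```bash
python3 st.py
```

```text
[0.5471 0.364  0.0723] 95.02 [-0.02 -0.17 -1.43] [ 0.039 -0.001  0.01 ] 24.6 0.185
```

Call:
jog_arm --increments '[{"slide": [0,0,4],"rotation": [0,0,0]},{"slide": [0,0,4],"rotation": [0,0,0]},{"slide": [0,0,4],"rotation": [0,0,0]},{"slide": [0,0,3],"rotation": [0,0,0]},{"slide": [0,0,0],"rotation": [0,0,0]}]'

```text
time: 25.02
tool_pos: [0.5467, 0.3638, 0.0565]
tool_rot: [-0.001, -0.044, 0.999, -0.0]
contact_force: [-0.1, 0.3, -2.0]
gripper_width: 0.184
```

```bash
python3 st.py
```

```text
[0.5467 0.3638 0.0565] 95.02 [-0.13  0.32 -1.95] [-0.009  0.037  0.097] 25.0167 0.184
```

Call:
jog_arm --increments '[{"slide": [0,0,1],"rotation": [0,0,0]},{"slide": [0,0,1],"rotation": [0,0,0]},{"slide": [0,0,0],"rotation": [0,0,0]}]'

```text
time: 25.27
tool_pos: [0.5474, 0.3642, 0.0559]
tool_rot: [0.0, -0.044, 0.999, 0.0]
contact_force: [0.4, -0.5, -1.6]
gripper_width: 0.182
```

```bash
python3 st.py
```

```text
[0.5474 0.3642 0.0559] 95.02 [ 0.37 -0.5  -1.65] [-0.006  0.018  0.05 ] 25.2667 0.182
```

Call:
jog_arm --increments '[{"slide": [0,0,1],"rotation": [0,0,0]},{"slide": [0,0,0],"rotation": [0,0,0]},{"slide": [0,0,0],"rotation": [0,0,0]}]'

```text
time: 25.52
tool_pos: [0.5474, 0.3642, 0.055]
tool_rot: [0.0, -0.044, 0.999, 0.0]
contact_force: [0.5, -0.2, -1.1]
gripper_width: 0.186
```

```bash
python3 st.py
```

```text
[0.5474 0.3642 0.055 ] 95.02 [ 0.49 -0.19 -1.13] [ 0.087  0.015 -0.015] 25.5167 0.186
```

Call:
jog_arm --increments '[{"slide": [0,0,0.7],"rotation": [0,0,0]},{"slide": [0,0,0],"rotation": [0,0,0]},{"slide": [0,0,0],"rotation": [0,0,0]}]'

```text
time: 25.77
tool_pos: [0.5476, 0.3643, 0.0545]
tool_rot: [0.0, -0.044, 0.999, 0.0]
contact_force: [-0.3, 0.4, 0.4]
gripper_width: 0.187
```

```bash
python3 st.py
```

```text
[0.5476 0.3643 0.0545] 95.02 [-0.32  0.37  0.39] [-0.033  0.073  0.022] 25.7667 0.187
```

Call:
jog_arm --increments '[{"slide": [0,0,0.5],"rotation": [0,0,0]},{"slide": [0,0,0],"rotation": [0,0,0]},{"slide": [0,0,0],"rotation": [0,0,0]}]'

```text
time: 26.02
tool_pos: [0.5477, 0.3643, 0.0545]
tool_rot: [0.0, -0.044, 0.999, 0.0]
contact_force: [-1.3, -1.0, 3.3]
gripper_width: 0.182
```

```bash
python3 st.py
```

```text
[0.5477 0.3643 0.0545] 95.02 [-1.28 -1.04  3.3 ] [-0.169  0.221 -0.06 ] 26.0167 0.182
```

Seated. Open to the same width as when I came in, then go up.

Call:
jog_arm --increments '[{"slide": [0,0,0],"rotation": [0,0,0]},{"slide": [0,0,0],"rotation": [0,0,0]},{"slide": [0,0,0],"rotation": [0,0,0]},{"slide": [0,0,0],"rotation": [0,0,0]},{"slide": [0,0,0],"rotation": [0,0,0]},{"slide": [0,0,0],"rotation": [0,0,0]}]' --fingers 0.6

```text
time: 26.52
tool_pos: [0.5473, 0.3642, 0.0535]
tool_rot: [-0.0, -0.044, 0.999, -0.0]
contact_force: [0.1, -0.5, -0.2]
gripper_width: 0.599
```

Call:
jog_arm --increments '[{"slide": [0,0,-10],"rotation": [0,0,0]},{"slide": [0,0,-25],"rotation": [0,0,0]},{"slide": [0,0,-30],"rotation": [0,0,0]},{"slide": [0,0,-30],"rotation": [0,0,0]},{"slide": [0,0,-30],"rotation": [0,0,0]},{"slide": [0,0,-25],"rotation": [0,0,0]},{"slide": [0,0,0],"rotation": [0,0,0]},{"slide": [0,0,0],"rotation": [0,0,0]},{"slide": [0,0,0],"rotation": [0,0,0]}]'

```text
time: 27.27
tool_pos: [0.547, 0.364, 0.2032]
tool_rot: [-0.0, -0.044, 0.999, -0.0]
contact_force: [-0.0, -0.8, -0.1]
gripper_width: 0.602
```

```bash
python3 - <<'E'
exec(open("st.py").read())
f=optics.grab_frame("wrist"); x0,y0,S=235,110,6
big=cv2.resize(f["frame"][y0:y0+110,x0:x0+95],None,fx=S,fy=S,interpolation=cv2.INTER_CUBIC); cv2.imwrite("pics/w21.png",big)
g=optics.grab_frame("scene"); cv2.imwrite("pics/sc21f.png",g["frame"]); crop(g,380,260,450,330,9,"sc21.png")
E
```

```text
[0.547  0.364  0.2032] 95.02 [-0.   -0.83 -0.08] [ 0.027 -0.022  0.049] 27.2667 0.602
```

View pics/w21.png

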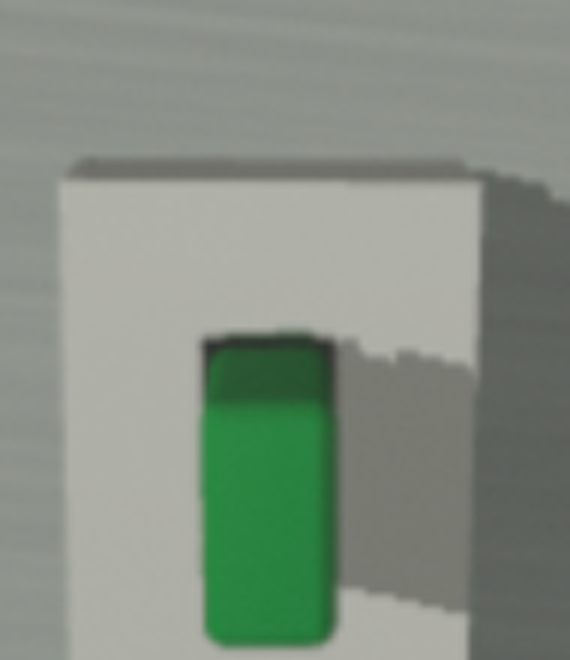

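View pics/sc21.png

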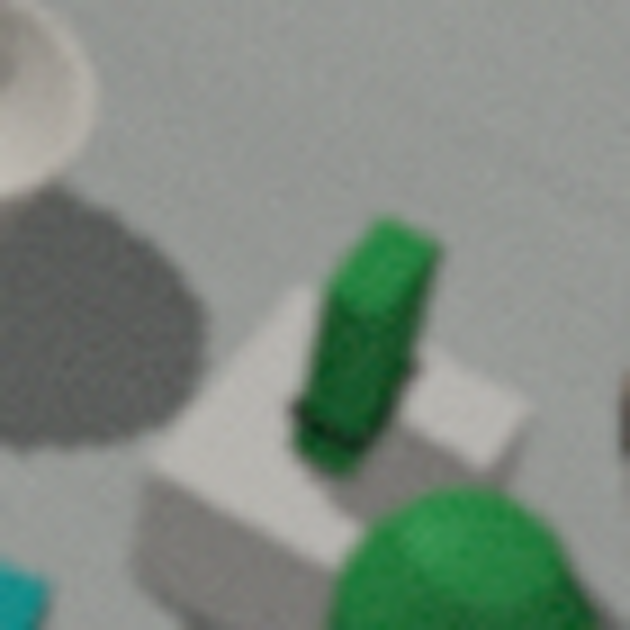

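View pics/sc21f.png

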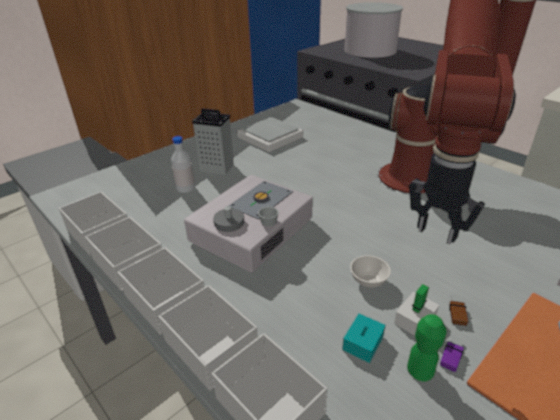

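```bash
python3 - <<'E'
from h import *
g=optics.grab_frame("top"); a=cv2.imread("pics/top0.png")
for th in ("cup","bowl","mill","grater","bottle"): print(th,[[round(float(x),1) for x in d["uv"]] for d in place_of(th,"top")][:1])
print(manip.job_done(), state()["time"])
E
```

```text
cup [[410.6, 210.2]]
bowl [[189.6, 227.2]]
mill [[121.2, 185.5]]
grater [[424.4, 255.7]]
bottle [[410.5, 209.1]]
the job is handed in; nothing more can be done
the job is handed in; nothing more can be done
```

The job is handed in at about 27 s. The lock is turned home, and the key is back in its stand, fully down as far as the checks show.

**Lock:** I turned it clockwise to its stop. The torque rose from about 0.1 N m to a short peak reading of 0.29 N m, above the 0.2 N m asked. I backed off, held it at about 0.21 N m, then released it before lifting. After lifting, the slot was within about 1° of the green marks in the wrist picture and in line with them in the top picture. Forces at the tool stayed under about 5 N.

**Key and arm:** The key touched bottom in the stand slot at the same tool height as at pick-up (0.0545 m). The wrist and scene pictures show it upright with its handle on the block. The arm is about 10 cm clear of everything.

**Checks that disagreed:**
- The tool ended about 10° past the marks at the stop, more than the free play alone allows. I put that down to the key giving a little in the grip.
- The final network check gave the cup at the bottle's place, a misreading. The top picture taken after the lock was turned shows it unmoved beside the cover. The bowl, mill, grater and bottle were each within about 2 pixels of their first positions.
- The brown and purple look-alikes shifted between the first two sets of pictures, before the arm moved. They seem to have toppled on their own, and I did not touch them.

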